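# Stand the fallen bench bottles back in their sections of the lane

### The job

A tall bottle and a squat jar have been knocked out of the wooden lane and lie on the jeweller's bench: stand each one upright on the lane's floor, in the gap of the section where the standing one of its own kind is (tall with tall, squat with squat). They are full, so set them down gently without dropping them, and leave the bottles, tin and weight already in the lane and everything else on the bench where they are.

Things in the scene. Friction and masses are not known exactly. Their poses are not given: they have to be found in the camera images.
- lane: Bottle lane: shallow wooden tray fixed to the bench, 100 mm deep (x, away from the robot), 520 mm long (y, to the robot's left), turned up to 7 degrees. Floor 6 mm and rim tops 16 mm above the bench; rims 8 mm thick, inside depth 84 mm. A partition at y = 0, 8 mm thick, 40 mm high, makes a left and a right section. Origin: centre of its underside, on the bench.
- gap_left (a point): Point on the lane's floor, on its centreline, 130 mm left of the partition, about mid-gap: the left section's clear gap, 120 to 145 mm long, lies between the bottle or jar standing by the partition and the tin or weight at the outer end.
- gap_right (a point): The same point of the right section, 130 mm right of the partition.
- tall_fallen: Square white plastic bottle, 115 mm tall, 0.18 kg: body 38 x 38 x 88 mm high with flat sides, round black cap 24 mm across at 93-115 mm. Origin: centre of underside; z towards the cap, x and y square to the sides. Lies on a flat side on the bench before the lane, left of the middle, its top pointing left (within 25 degrees).
- squat_fallen: Squat square white plastic jar, 72 mm tall, 0.20 kg: body 50 x 50 x 52 mm high with flat sides, round black lid 44 mm across at 55-72 mm. Origin: centre of underside; z towards the lid, x and y square to the sides. Lies on a flat side on the bench before the lane, right of the middle, its top pointing right (within 25 degrees).
- tall_standing: Square white plastic bottle, 115 mm tall, 0.18 kg: body 38 x 38 x 88 mm high with flat sides, round black cap 24 mm across at 93-115 mm. Origin: centre of underside; z towards the cap, x and y square to the sides. Stands upright in the lane next to the partition; which side of it differs from start to start. Leave it there.
- squat_standing: Squat square white plastic jar, 72 mm tall, 0.20 kg: body 50 x 50 x 52 mm high with flat sides, round black lid 44 mm across at 55-72 mm. Origin: centre of underside; z towards the lid, x and y square to the sides. Stands upright in the lane next to the partition; which side of it differs from start to start. Leave it there.
- tin: Round aluminium tin, 48 mm across, 62 mm tall, standing at the outer end of one of the lane's sections. Origin: centre of its underside. Bystander.
- weight: Round steel weight with a small knob, 48 mm across, 64 mm tall, standing at the outer end of the lane's other section. Origin: centre of its underside. Bystander.
- bench_block: Flat steel bench block, 45 x 45 x 18 mm, on the bench between the two fallen ones. Origin: centre of its underside. Bystander.
- bur_stand: Round black bur stand, 72 mm across, bristling with small burs to about 60 mm high, on the bench at the left. Origin: centre of its underside. Bystander.
- pliers: Small pliers lying on the bench at the right, 140 mm long, about 60 mm wide, 14 mm high. Origin: under their middle; x along them towards the jaws. Bystander.
- hammer: Small hammer, 220 mm long, lying on the bench at the left, before the bur stand. Origin: under it near its middle; x along it towards the head. Bystander.
- brush: Brush, 160 mm long, lying on the bench at the right, beyond the pliers. Origin: under it near its middle; x along it. Bystander.
Mind the look-alikes: they are no part of the job. Leave any purple or yellow look-alike of the tall_fallen alone.

How it is judged:
By the outcome, as a careful person would: the job done as asked, in the order asked, and still so for the second after the job is handed in, with the robot touching nothing.
It also fails if it takes over 67 s, if anything falls off the work surface, if the arm or the gripper's body presses on something with over 40 N, if the wrist force passes 120 N, or if a joint passes its speed limit or range.

### The arm

A 7-joint arm with a two-finger parallel gripper is mounted at the origin on the work surface. World frame = base frame: x ahead of the robot, y to its left, z up, the work surface at z = 0. Lengths are in m, angles in rad, forces in N, time in s.
With the tool pointing down it reaches from about 0.4 to 0.85 m from the base axis. Payload 10.4 kg.
Tool frame: the origin (TCP) lies at the very end of the fingers, on their centre line; the grasp point (between the pads) lies 19 mm behind it (manip.grip_point_offset is the distance from the TCP to the grasp point, in m); z points along the fingers, y is the line along which they close (so a half turn about z gives the same grasp; the last joint's range is limited). The gripper opens to 85 mm and grips with 20 to 120 N. Pads are 22 mm wide; open, the fingers measure 114 mm over their backs; the gripper's body (76 mm by 85 mm) begins 54 mm behind the grasp point. The pads swing forward as they close: fully open they stand 13 mm farther back than shut.
Start: joints at [-1.342, 0.332, -0.065, 1.46, 0.022, 1.35, -0.088], TCP at [0.156, 0.605, 0.231] pointing down, gripper open.
Joint ranges: [-2.6, 2.6], [-0.5, 2.12], [-1.47, 1.34], [0.16, 2.42], [-1.27, 4.41], [0.06, 2.06], [-2.6, 2.6]. Speed limits (rad/s): [2.22, 2.22, 2.79, 2.79, 3.14, 3.14, 3.14].

### API

Orientations are given as a unit quaternion [x, y, z, w].
In Python, from workcell import manip gives the robot as it stands. The module is installed in compiled form; this text tells all that it offers.
- The arm moves only by the tool step_arm, never from a script. Its argument "moves" is a list of rows, each a list of 7 numbers: the closure, from 0 (fully open) to 1 (shut), then the shift along the world's x, y, z in mm, then the turn, a rotation vector about the world's x, y, z in rad. In form: [[grip, tx, ty, tz, ax, ay, az], ...]. A call has 1 to 10 rows; each row is the pose to reach, as a shift and turn from the pose commanded when the call began; what a row does not reach only later rows make up. A row lasts 1/10 s, in which the tool goes at most 50 mm and 8.59 degrees, less where a joint would pass 70% of its speed; a pose out of reach is approached as far as the arm can. A call with a gripper value outside its range is refused whole. The fingers move at their own pace and stop on an object; "grip_force" is the grip in N (left out, the last holds). Time passes only in rows, so rows that repeat a pose let the fingers close. It gives the time, the measured TCP pose, the force, the opening and the grip force at its end, in the units of the state.
- manip.get_obs(): the state, without advancing time (a new reading comes with each control period).
- manip.camera(name): name is "scene" or "side" or "wrist"; returns a dict with "image" (420x560x3 uint8, blue, green, red), "K" (3x3 intrinsics, pixels), "rvec" (rotation vector, rad) and "tvec" (3), from world to camera coordinates, as OpenCV has them; the wrist camera has in their place "mount" (4x4, takes a point from camera to tool coordinates, whose origin is the TCP and whose axes are the flange's). Camera axes: x right, y down, z forward; pixel columns grow to the right and rows downward; lengths in m; the calibration is good to about 2 mm. A picture is of the moment at which its call begins: read the wrist's pose just before it. There is no depth.
- manip.hand_in(): hands the job in; it is judged then, once.
The state is a dict: "clock": time; "joint_pos": joint angles; "joint_velocities": joint speeds; "tau": joint torques, N m; "position": TCP position; "ee_rot": TCP orientation; "ft_force": force on the tool from outside, world axes, zero at the start; "torque": the same for the moment, N m; "grip_width": opening from 0.0 (shut) to 1.0 (fully open); "grasp_force": force on a finger pad.
Only numpy, scipy, OpenCV 4.12 (cv2) and the standard library are available. Lean on these libraries where they do the work, as an engineer would, in place of code of your own. Each camera call takes 0.05 s, during which the arm holds its last target. There are 200 camera calls.

## Working session

There is one attempt and no reset: what is moved stays moved. The work goes in short steps, Python scripts to look and compute and a tool call to move; the robot and the scene stay as the last step left them, time stands still between calls to the robot, and variables do not carry over. Pictures are saved under pics/ and viewed, at most 10 in all, crops included, and the job is handed in when it is done.

Besides the shell and the picture viewer there is one more tool, called after "Call:" as name(argument=value, ...) on one line, values as JSON. step_arm: Moves the arm, as the interface text tells. Its arguments: {"type":"object","properties":{"moves":{"type":"array","items":{"type":"array","items":{"type":"number"}}},"grip_force":{"type":"number"}},"required":["moves"]}

```bash
mkdir -p pics; cat > h.py <<'E'
import numpy as np, cv2
from workcell import manip
from scipy.spatial.transform import Rotation as R
def ray(c,uv):
    Rm=cv2.Rodrigues(np.array(c["rvec"],float))[0]; t=np.array(c["tvec"],float).ravel()
    p=cv2.undistortPoints(np.array([[uv]],float),np.array(c["K"],float),None).ravel()
    return -Rm.T@t, Rm.T@np.array([p[0],p[1],1.])
def onplane(c,uv,z):
    o,d=ray(c,uv); return o+d*(z-o[2])/d[2]
def proj(c,P):
    return cv2.projectPoints(np.array(P,float).reshape(-1,3),np.array(c["rvec"],float),np.array(c["tvec"],float),np.array(c["K"],float),None)[0].reshape(-1,2)
def wristcam():
    o=manip.get_obs(); c=manip.camera("wrist")
    T=np.eye(4);T[:3,:3]=R.from_quat(o["ee_rot"]).as_matrix();T[:3,3]=o["position"]
    W=np.linalg.inv(T@np.array(c["mount"])); c["rvec"]=cv2.Rodrigues(W[:3,:3])[0];c["tvec"]=W[:3,3]
    return c
E
python3 - <<'E'
from h import *
import pickle
for n in("scene","side"):
    c=manip.camera(n);pickle.dump(c,open(n+".pkl","wb"));cv2.imwrite(f"pics/{n}0.png",c["image"])
    print(n,ray(c,(280,210)))
o=manip.get_obs();print(o)
E
```

```text
scene (array([1.18683344, 0.13372338, 0.66685693]), array([-0.74411021, -0.14635933, -0.65194491]))
side (array([ 0.15930067, -0.95686736,  0.72370435]), array([ 0.25770831,  0.79310328, -0.55191656]))
{'clock': 0.1, 'joint_pos': array([-1.34164028,  0.33278283, -0.06470921,  1.46083167,  0.02161237,
        1.34990662, -0.08850909]), 'joint_velocities': array([ 0.00025984, -0.00211236,  0.00115758, -0.00443682,  0.00069091,
        0.00143913,  0.00054206]), 'tau': array([ 2.00100301e-03, -6.26734972e+01,  4.95950645e-02, -3.92429495e+01,
        1.63196126e-02,  6.75009549e-03,  8.36275433e-06]), 'position': array([0.15561054, 0.60498154, 0.23062391]), 'ee_rot': array([ 1.25535409e-01,  9.92088948e-01, -6.14607720e-04, -4.51613892e-05]), 'ft_force': array([1.00691977, 0.76750904, 0.56740004]), 'torque': array([-0.03567269,  0.00052281,  0.00238294]), 'grasp_force': 0.0, 'grip_width': 1.0034764765771784}
```

View pics/scene0.png

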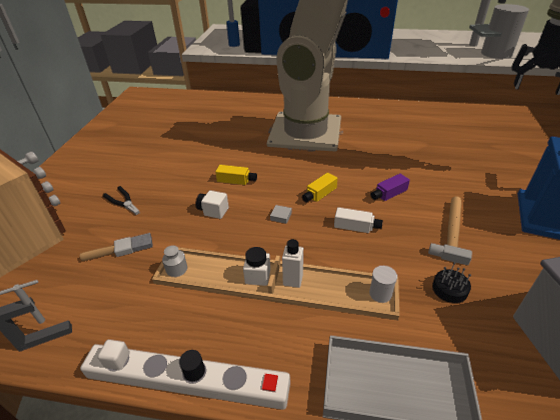

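View pics/side0.png

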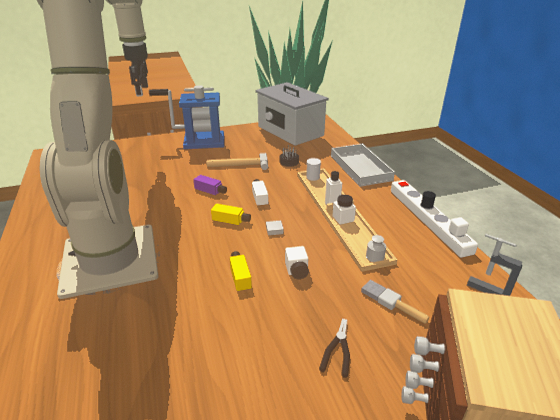

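Scene view: the fallen white tall bottle is at (355,220) with its cap at (377,224), and the fallen white squat jar is at (213,204). Look-alikes to leave are yellow (322,188), yellow (235,175) and purple (391,187). The standing tall bottle (292,265) is in the left section (image right) and the standing squat jar (256,267) is in the right section. The side view agrees: tall bottle (260,192), jar (297,260).

```bash
python3 - <<'E'
from h import *
import pickle
c=pickle.load(open("scene.pkl","rb"));s=pickle.load(open("side.pkl","rb"))
f=lambda n,c,uv,z:print(n,np.round(onplane(c,uv,z)*1000))
f("tall",c,(353,217),.03);f("tallcap",c,(378,224),.019);f("tall side",s,(261,192),.03);f("squat",c,(214,204),.04);f("sq lid",c,(201,202),.025);f("sq side",s,(297,257),.04)
for uv in [(155,278),(397,310),(398,285),(165,252)]: f("lane",c,uv,.016)
for n,uv in dict(y1=(322,188),y2=(235,175),p=(391,187),block=(281,214),bur=(452,285),plier=(125,203),brush=(115,250)).items(): f(n,c,uv,.01)
im=cv2.resize(c["image"][160:320,150:410],None,fx=3,fy=3,interpolation=cv2.INTER_CUBIC);cv2.imwrite("pics/crop.png",im)
E
```

```text
tall [461. 173.  30.]
tallcap [466. 235.  19.]
tall side [458. 156.  30.]
squat [ 471. -178.   40.]
sq lid [ 451. -221.   25.]
sq side [ 453. -189.   40.]
lane [ 703. -242.   16.]
lane [710. 267.  16.]
lane [647. 273.  16.]
lane [ 627. -251.   16.]
y1 [329.  86.  10.]
y2 [ 301. -171.   10.]
p [298. 275.  10.]
block [452.  -9.  10.]
bur [626. 386.  10.]
plier [ 466. -433.   10.]
brush [ 633. -374.   10.]
```

View pics/crop.png

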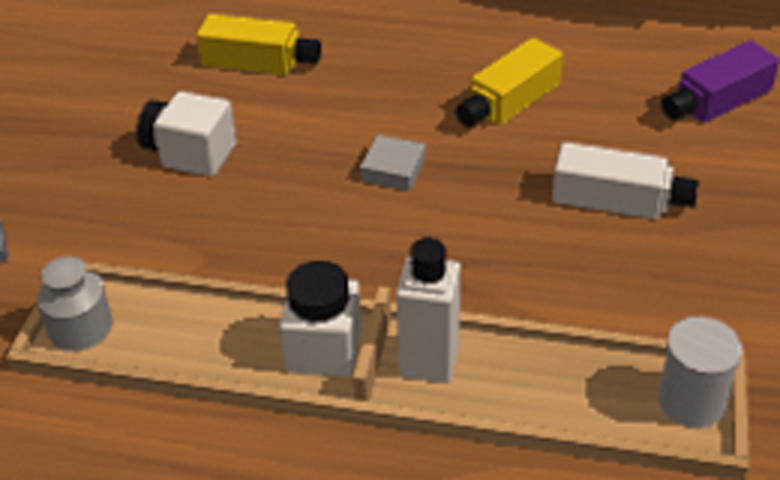

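The crop confirms the choice: a white tall bottle and a white squat jar, distinct from the yellow and purple ones. Now I'll move over the tall bottle for a wrist view.

Call:
step_arm(moves=[[0, 80, -90, 120, 0, 0, -0.3], [0, 150, -180, 140, 0, 0, -0.6], [0, 220, -300, 140, 0, 0, -0.9], [0, 290, -430, 140, 0, 0, -1.31], [0, 290, -430, 140, 0, 0, -1.31], [0, 290, -430, 140, 0, 0, -1.31], [0, 290, -430, 140, 0, 0, -1.31], [0, 290, -430, 140, 0, 0, -1.31], [0, 290, -430, 140, 0, 0, -1.31], [0, 290, -430, 140, 0, 0, -1.31]])

```text
clock: 1.1
position: [0.4212, 0.2126, 0.3635]
ee_rot: [0.705, 0.709, 0.0, -0.0]
ft_force: [1.3, 0.1, -0.4]
grip_width: 1.002
grasp_force: 0.0
```

Call:
step_arm(moves=[[0, 0, 0, 0, 0, 0, 0], [0, 0, 0, 0, 0, 0, 0], [0, 0, 0, 0, 0, 0, 0], [0, 0, 0, 0, 0, 0, 0], [0, 0, 0, 0, 0, 0, 0], [0, 0, 0, 0, 0, 0, 0]])

```text
clock: 1.7
position: [0.4203, 0.2151, 0.3631]
ee_rot: [0.703, 0.711, -0.0, 0.0]
ft_force: [0.6, -0.0, 0.2]
grip_width: 0.998
grasp_force: 0.0
```

```bash
python3 - <<'E'
from h import *
import pickle
o=manip.get_obs();print(o["clock"],o["position"],o["ee_rot"],o["joint_pos"])
c=wristcam();pickle.dump(c,open("w1.pkl","wb"));cv2.imwrite("pics/w1.png",c["image"])
print(np.array(c["mount"]).round(3))
E
```

```text
1.7 [0.42029381 0.21513776 0.36307231] [ 7.03498228e-01  7.10696995e-01 -1.46505606e-04  4.79770074e-05] [-0.94609148 -0.06804815  0.35702037  1.63254865  0.02391812  1.57308063
 -0.57960027]
[[ 0.001 -0.965 -0.261  0.066]
 [ 1.     0.     0.001  0.   ]
 [-0.001 -0.261  0.965 -0.143]
 [ 0.     0.     0.     1.   ]]
```

View pics/w1.png

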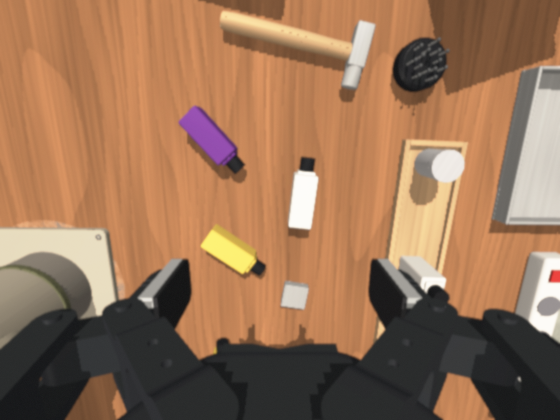

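```bash
python3 - <<'E'
from h import *
import pickle
c=pickle.load(open("w1.pkl","rb"));S=pickle.load(open("scene.pkl","rb"))
def white(c,seed,thr=120):
    im=c["image"].astype(int);m=((im.min(2)>thr)&(im.max(2)-im.min(2)<45)).astype(np.uint8)
    n,l,st,ce=cv2.connectedComponentsWithStats(m);k=l[seed[1],seed[0]];return (l==k).astype(np.uint8),st[k]
m,st=white(c,(303,200));print(st)
ct=max(cv2.findContours(m,0,1)[0],key=cv2.contourArea)
P=np.array([onplane(c,p,.038) for p in ct.reshape(-1,2).astype(float)])[:,:2]*1000
r=cv2.minAreaRect(P.astype(np.float32));print("tall",r,cv2.boxPoints(r).round())
print("cap",(onplane(c,(307,164),.019)*1000).round())
for n,uv in dict(a=(404,141),b=(467,142)).items(): print(n,(onplane(c,uv,.016)*1000).round())
for n,uv in dict(nl=(153.3,278),nr=(399,314),fl=(178.3,248.3)).items(): print(n,(onplane(S,uv,.016)*1000).round())
# hsv wood rim outline of lane in wrist
m,st=white(S,(215,204));ct=max(cv2.findContours(m,0,1)[0],key=cv2.contourArea);print(st)
im=cv2.resize(c["image"][130:310,370:500],None,fx=3,fy=3,interpolation=cv2.INTER_CUBIC);cv2.imwrite("pics/w1c.png",im)
E
```

```text
[ 288  170   30   60 1387]
tall ((457.9365234375, 177.90492248535156), (95.71815490722656, 39.07365417480469), 84.40562438964844) [[434. 132.]
 [473. 128.]
 [482. 224.]
 [443. 227.]]
cap [465. 234.  19.]
a [619. 272.  16.]
b [721. 271.  16.]
nl [ 704. -246.   16.]
nr [719. 271.  16.]
fl [ 612. -224.   16.]
[202 191  26  27 354]
```

Call:
step_arm(moves=[[0, 0, -50, 0, 0, 0, 0], [0, 0, -100, 0, 0, 0, 0], [0, 0, -150, 0, 0, 0, 0], [0, 0, -200, 0, 0, 0, 0], [0, 0, -250, 0, 0, 0, 0], [0, 0, -300, 0, 0, 0, 0], [0, 0, -350, 0, 0, 0, 0], [0, 0, -350, 0, 0, 0, 0], [0, 0, -350, 0, 0, 0, 0], [0, 0, -350, 0, 0, 0, 0]])

```text
clock: 2.75
position: [0.4208, -0.1343, 0.3632]
ee_rot: [0.703, 0.711, -0.0, -0.0]
ft_force: [-0.2, 1.1, 0.2]
grip_width: 1.001
grasp_force: 0.0
```

```bash
python3 - <<'E'
from h import *
import pickle
o=manip.get_obs();print(o["clock"],o["position"],o["ee_rot"],o["joint_pos"])
c=wristcam();pickle.dump(c,open("w2.pkl","wb"));cv2.imwrite("pics/w2.png",c["image"])
E
```

```text
2.75 [ 0.42076097 -0.13429041  0.36318563] [ 7.03335220e-01  7.10858331e-01 -7.99066491e-06 -3.87825459e-05] [-0.71087436 -0.2423179   0.76910635  1.71234274  0.16772707  1.60460852
  0.05977539]
```

View pics/w2.png

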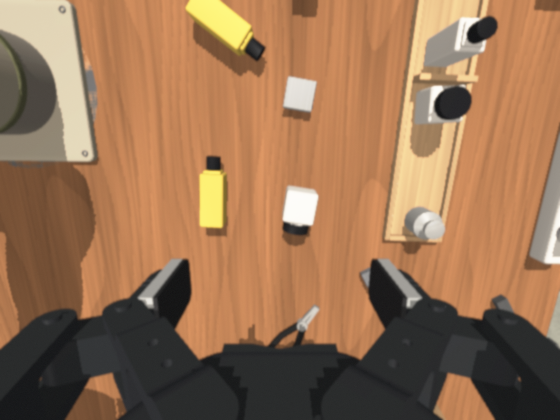

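```bash
python3 - <<'E'
from h import *
import pickle
c=pickle.load(open("w2.pkl","rb"))
im=c["image"].astype(int)
m=((im.min(2)>120)&(im.max(2)-im.min(2)<45)).astype(np.uint8)
l=cv2.connectedComponents(m)[1];k=l[205,300];ct=max(cv2.findContours((l==k).astype(np.uint8),0,1)[0],key=cv2.contourArea)
print("px",cv2.boxPoints(cv2.minAreaRect(ct)).round(), cv2.approxPolyDP(ct,3,True).reshape(-1,2).tolist())
P=np.array([onplane(c,p,.05) for p in ct.reshape(-1,2).astype(float)])[:,:2]*1000
r=cv2.minAreaRect(P.astype(np.float32));print("jar",r,cv2.boxPoints(r).round())
mb=(im.max(2)<60).astype(np.uint8);l=cv2.connectedComponents(mb)[1];k=l[229,296];yx=np.argwhere(l==k);print(len(yx),yx.min(0),yx.max(0),yx.mean(0))
print("lid",(onplane(c,(296,228),.025)*1000).round())
f=lambda n,uv,z,c=c:print(n,(onplane(c,uv,z)*1000).round())
f("R corner near",(386,241),.016);f("R corner far",(442,242),.016);f("part near top",(418,75),.040);f("part far top",(477,77),.040)
f("weight knob",(432,228),.064);f("squat std lid",(453,103),.072);f("tall std cap",(482,29),.115)
print(np.linalg.inv(cv2.Rodrigues(c["rvec"])[0])@-c["tvec"])
im=cv2.resize(c["image"][165:250,260:340],None,fx=6,fy=6,interpolation=cv2.INTER_CUBIC)
im2=cv2.resize(c["image"][0:255,370:500],None,fx=2,fy=2,interpolation=cv2.INTER_CUBIC)
o=np.zeros((520,760,3),np.uint8);o[:510,:480]=im;o[:510,490:750]=im2;cv2.imwrite("pics/w2c.png",o)
E
```

```text
px [[281. 222.]
 [287. 185.]
 [319. 190.]
 [312. 228.]] [[288, 186], [283, 221], [310, 225], [316, 193]]
jar ((453.18048095703125, -179.2703857421875), (61.26430892944336, 50.642215728759766), 81.40684509277344) [[ 424. -206.]
 [ 474. -213.]
 [ 483. -153.]
 [ 433. -145.]]
172 [223 284] [234 307] [229.19186047 295.20930233]
lid [ 450. -223.   25.]
R corner near [ 609. -248.   16.]
R corner far [ 707. -248.   16.]
part near top [619.  16.  40.]
part far top [705.  14.  40.]
weight knob [ 660. -208.   64.]
squat std lid [658. -25.  72.]
tall std cap [655.  52. 115.]
[ 0.42023516 -0.06816324  0.50570433]
```

View pics/w2c.png

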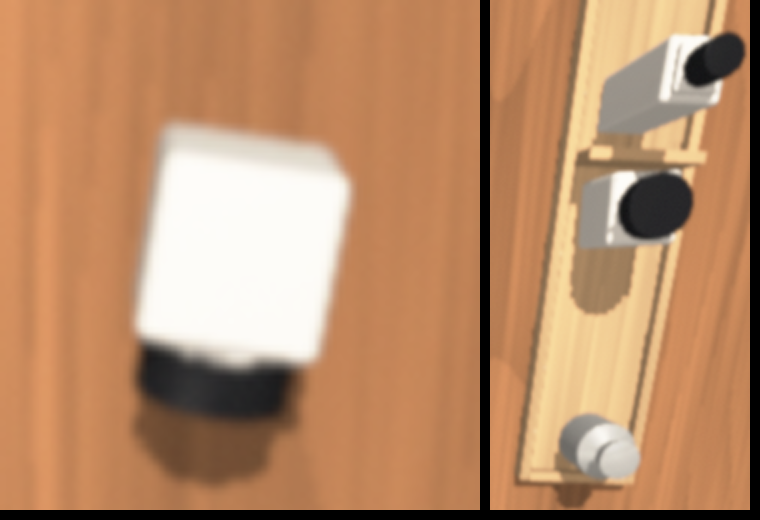

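Wrist view 2: the jar body is at (300,205) with its lid at (296,228). The right section is at right, with the weight at (428,225), standing squat lid (453,103) and partition (447,78).

```bash
cat >> h.py <<'E'
def target(u,a,G):
    """tool orientation for grasp: axis dir u (deg azimuth), tilt a deg back over the top; grip point G mm -> R, TCP"""
    az=np.radians(u);U=np.array([np.cos(az),np.sin(az),0]);a=np.radians(a)
    d=-np.sin(a)*U-np.cos(a)*np.array([0,0,1.]);y=np.cross(U,[0,0,1.])
    if y[0]<0:y=-y
    M=np.stack([np.cross(y,d),y,d],1);return M,np.array(G,float)+19*d,d
def delta(M,T,label=""):
    o=manip.get_obs();r=R.from_matrix(M)*R.from_quat(o["ee_rot"]).inv()
    print(label,"shift",(np.array(T)-1000*np.array(o["position"])).round(1),"rot",r.as_rotvec().round(3))
E
python3 - <<'E'
from h import *
M,T,d=target(84.5,40,[459.4,191.7,28]);print(T,d)
delta(M,T-d*130,"pre");delta(M,T,"grasp")
import pickle
c=pickle.load(open("w2.pkl","rb"))
for uv in [(288,190),(318.3,195),(283,220),(313,225.3)]:print((onplane(c,uv,.05)*1000).round())
E
```

```text
[458.22943922 179.54326148  13.44515558] [-0.06160846 -0.63982834 -0.76604444]
pre shift [  45.4  396.8 -250.1] rot [-0.698  0.029 -0.103]
grasp shift [  37.4  313.6 -349.7] rot [-0.698  0.029 -0.103]
[ 435. -153.   50.]
[ 482. -160.   50.]
[ 428. -201.   50.]
[ 476. -210.   50.]
```

Call:
step_arm(moves=[[0, 5, 50, 0, -0.1, 0, 0], [0, 10, 100, 0, -0.2, 0, 0], [0, 15, 150, 0, -0.3, 0.01, -0.05], [0, 20, 200, 0, -0.4, 0.02, -0.1], [0, 30, 250, 0, -0.5, 0.03, -0.1], [0, 40, 300, -10, -0.6, 0.03, -0.1], [0, 45, 350, -40, -0.698, 0.03, -0.103], [0, 45, 397, -80, -0.698, 0.03, -0.103], [0, 45, 397, -120, -0.698, 0.03, -0.103], [0, 45, 397, -150, -0.698, 0.029, -0.103]])

```text
clock: 3.8
position: [0.4637, 0.2655, 0.209]
ee_rot: [0.694, 0.633, -0.253, 0.231]
ft_force: [-0.1, -1.1, 0.2]
grip_width: 1.002
grasp_force: 0.0
```

Call:
step_arm(moves=[[0, 0, 0, -40, 0, 0, 0], [0, 0, 0, -80, 0, 0, 0], [0, 0, 0, -100, 0, 0, 0], [0, 0, 0, -100, 0, 0, 0], [0, 0, 0, -100, 0, 0, 0]])

```text
clock: 4.3
position: [0.4653, 0.2624, 0.1136]
ee_rot: [0.696, 0.631, -0.253, 0.231]
ft_force: [-0.0, -0.9, 0.1]
grip_width: 1.001
grasp_force: 0.0
```

```bash
python3 - <<'E'
from h import *
M,T,d=target(84.5,40,[459.4,191.7,28])
delta(M,T-d*130,"pre");delta(M,T,"grasp");o=manip.get_obs();print(o["clock"],o["joint_pos"].round(2))
E
```

```text
pre shift [ 1.   0.3 -0.5] rot [0.001 0.002 0.   ]
grasp shift [  -7.1  -82.8 -100.1] rot [0.001 0.002 0.   ]
4.3 [-1.01  0.63  0.22  1.49  0.29  1.6  -0.96]
```

Call:
step_arm(moves=[[0, -3, -33, -40, 0, 0, 0], [0, -5, -58, -70, 0, 0, 0], [0, -6, -74, -90, 0, 0, 0], [0, -7, -83, -100, 0, 0, 0], [0, -7, -83, -100, 0, 0, 0], [0, -7, -83, -100, 0, 0, 0], [0.3, -7, -83, -100, 0, 0, 0], [0.4, -7, -83, -100, 0, 0, 0], [0.5, -7, -83, -100, 0, 0, 0], [0.5, -7, -83, -100, 0, 0, 0]], grip_force=40)

```text
clock: 5.3
position: [0.4587, 0.179, 0.0134]
ee_rot: [0.696, 0.631, -0.252, 0.231]
ft_force: [-0.9, -0.6, -0.5]
grip_width: 0.503
grasp_force: 0.0
```

Call:
step_arm(moves=[[0.6, 0, 0, 0, 0, 0, 0], [0.8, 0, 0, 0, 0, 0, 0], [1, 0, 0, 0, 0, 0, 0], [1, 0, 0, 0, 0, 0, 0], [1, 0, 0, 0, 0, 0, 0]])

```text
clock: 5.8
position: [0.4587, 0.1789, 0.0135]
ee_rot: [0.696, 0.631, -0.253, 0.231]
ft_force: [-0.8, 1.8, 6.2]
grip_width: 0.442
grasp_force: 40.7
```

```bash
python3 - <<'E'
from h import *
s=manip.camera("side");w=wristcam()
o=np.zeros((420,780,3),np.uint8);o[:, :420]=cv2.resize(s["image"][130:270,180:320],(420,420));o[:,420:]=cv2.resize(w["image"],(360,270))[[min(i,269) for i in range(420)]]
cv2.imwrite("pics/g1.png",o)
E
```

```text
(no output)
```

View pics/g1.png

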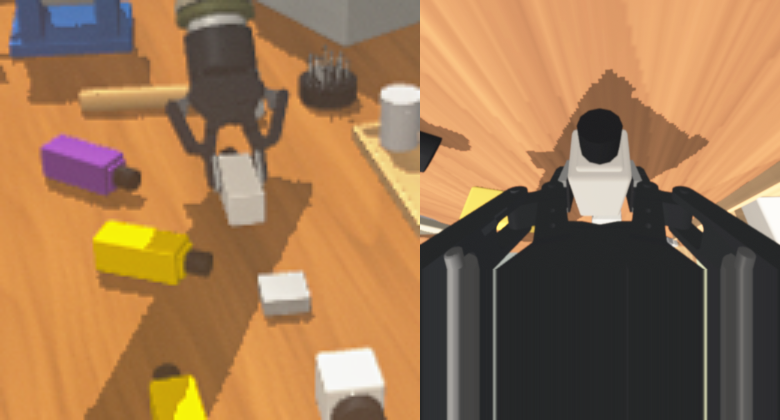

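The grasp holds: the bottle is between the pads, 37.6 mm opening. Lift and upright it.

```bash
python3 - <<'E'
from h import *
o=manip.get_obs();v=np.array([.9954,-.0958,0])
Q=R.from_euler('z',-85.7,degrees=True)*R.from_rotvec(v*np.pi/2);print(Q.as_rotvec().round(3))
print((np.array([672.3,138.7,55.8])-1000*o["position"]).round(1))
E
```

```text
[ 1.127 -1.268 -1.154]
[213.6 -40.2  42.4]
```

Call:
step_arm(moves=[[1, 0, 0, 10, 0, 0, 0], [1, 0, 0, 30, 0, 0, 0], [1, 0, 0, 60, 0, 0, 0], [1, 0, 0, 100, 0, 0, 0], [1, 0, 0, 140, 0, 0, 0], [1, 0, 0, 180, 0, 0, 0], [1, 0, 0, 220, 0, 0, 0], [1, 0, 0, 240, 0, 0, 0], [1, 0, 0, 240, 0, 0, 0]], grip_force=50)

```text
clock: 6.8
position: [0.4594, 0.1788, 0.256]
ee_rot: [0.697, 0.631, -0.25, 0.23]
ft_force: [0.7, -0.2, -2.4]
grip_width: 0.436
grasp_force: 50.4
```

Call:
step_arm(moves=[[1, 0, 0, 5, 0.08, -0.09, -0.08], [1, 0, 0, 10, 0.16, -0.18, -0.16], [1, 0, 0, 15, 0.24, -0.27, -0.24], [1, 0, 0, 20, 0.32, -0.36, -0.32], [1, 0, 0, 20, 0.4, -0.45, -0.41], [1, 0, 0, 20, 0.48, -0.54, -0.49], [1, 0, 0, 20, 0.56, -0.63, -0.575], [1, 0, 0, 20, 0.56, -0.63, -0.575]])

```text
clock: 7.6
position: [0.4573, 0.1771, 0.2724]
ee_rot: [0.92, 0.356, 0.095, 0.135]
ft_force: [-0.2, 0.6, -1.0]
grip_width: 0.437
grasp_force: 50.5
```

```bash
cat >> h.py <<'E'
def place(az,a,base,h,off):
    """upright: tool pointing along azimuth az, a deg below horizontal; base point mm, grip h up, bottle axis off mm ahead of grip"""
    az,a=np.radians(az),np.radians(a);U=np.array([np.cos(az),np.sin(az),0])
    d=np.cos(a)*U-np.sin(a)*np.array([0,0,1.]);y=np.cross([0,0,-1.],U)
    return np.stack([np.cross(y,d),y,d],1),np.array(base,float)+[0,0,h]-off*U+19*d,d
E
python3 - <<'E'
from h import *
o=manip.get_obs();print(o["position"],o["joint_pos"].round(2))
M,T,d=place(-1.2,40,[666.7,139,6],62,9);print(T);delta(M,T)
M[:,:2]*=-1;delta(M,T)
E
```

```text
[0.45733754 0.17713538 0.27237816] [-1.   -0.12  0.29  1.91  0.37  1.28 -1.64]
[672.25362615 138.88366812  55.78703542]
 shift [ 214.9  -38.3 -216.6] rot [ 0.563 -0.638 -0.575]
 shift [ 214.9  -38.3 -216.6] rot [-1.21  -0.06   2.008]
```

Call:
step_arm(moves=[[1, 10, -2, 10, 0.08, -0.09, -0.08], [1, 20, -5, 10, 0.16, -0.18, -0.16], [1, 40, -10, 10, 0.24, -0.27, -0.24], [1, 60, -15, 0, 0.32, -0.36, -0.32], [1, 90, -20, -10, 0.4, -0.45, -0.41], [1, 120, -25, -20, 0.48, -0.54, -0.49], [1, 150, -30, -40, 0.563, -0.638, -0.575], [1, 190, -38, -60, 0.563, -0.638, -0.575], [1, 215, -38, -80, 0.563, -0.638, -0.575], [1, 215, -38, -100, 0.563, -0.638, -0.575]])

```text
clock: 8.6
position: [0.5899, 0.1457, 0.2776]
ee_rot: [0.91, 0.03, 0.413, 0.022]
ft_force: [-0.2, -0.1, -1.1]
grip_width: 0.435
grasp_force: 50.7
```

Call:
step_arm(moves=[[1, 0, 0, 0, 0, 0, 0], [1, 0, 0, 0, 0, 0, 0], [1, 0, 0, 0, 0, 0, 0]])

```text
clock: 8.9
position: [0.5895, 0.1464, 0.2783]
ee_rot: [0.91, 0.03, 0.414, 0.021]
ft_force: [0.7, 0.6, -1.6]
grip_width: 0.435
grasp_force: 50.7
```

```bash
python3 - <<'E'
from h import *
import pickle
o=manip.get_obs();print(o["position"],o["joint_pos"].round(2))
M,T,d=place(-1.2,40,[666.7,139,6],62,9);delta(M,T)
c=manip.camera("scene");s=manip.camera("side");pickle.dump((c,s),open("p1.pkl","wb"))
o=np.hstack([cv2.resize(c["image"][120:330,230:430],(400,420)),cv2.resize(s["image"][80:290,240:440],(400,420))]);cv2.imwrite("pics/p1.png",o)
E
```

```text
[0.58953859 0.14636487 0.27831982] [-0.16 -0.19 -0.35  2.16  0.75  0.51 -2.58]
 shift [  82.7   -7.5 -222.5] rot [ 0.063 -0.02  -0.058]
```

View pics/p1.png

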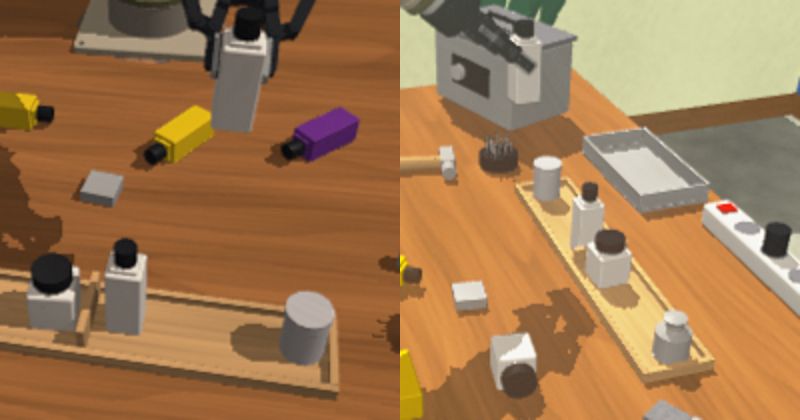

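Call:
step_arm(moves=[[1, 20, -2, -20, 0, 0, 0], [1, 40, -4, -40, 0, 0, 0], [1, 60, -6, -60, 0, 0, 0], [1, 83, -7, -80, 0, 0, 0], [1, 83, -7, -100, 0, 0, 0], [1, 83, -7, -120, 0.03, -0.01, -0.03], [1, 83, -7, -140, 0.06, -0.02, -0.058], [1, 83, -7, -140, 0.063, -0.02, -0.058], [1, 83, -7, -140, 0.063, -0.02, -0.058]])

```text
clock: 9.9
position: [0.6135, 0.1195, 0.206]
ee_rot: [0.907, -0.007, 0.422, -0.003]
ft_force: [-11.6, 49.5, -12.3]
grip_width: 0.438
grasp_force: 50.9
```

```bash
python3 - <<'E'
from h import *
o=manip.get_obs();print(o["position"],o["joint_pos"].round(2))
M,T,d=place(-1.2,40,[666.7,139,6],62,9);delta(M,T)
E
```

```text
[0.6134853  0.11949523 0.20595492] [ 1.16 -0.19 -1.47  2.2   0.68  0.18 -2.6 ]
 shift [  58.8   19.4 -150.2] rot [-0.011 -0.002 -0.011]
```

Call:
step_arm(moves=[[1, 0, 0, 0, 0, 0, 0.06], [1, 0, 0, 10, 0, 0, 0.12], [1, -5, 10, 20, 0, 0, 0.2], [1, -10, 15, 40, 0, 0, 0.3], [1, -20, 20, 60, 0, 0, 0.4], [1, -20, 20, 80, 0, 0, 0.5], [1, -20, 20, 80, 0, 0, 0.5], [1, -20, 20, 80, 0, 0, 0.5]])

```text
clock: 10.7
position: [0.5957, 0.1324, 0.2749]
ee_rot: [0.898, 0.152, 0.41, -0.058]
ft_force: [-0.0, -0.9, -0.3]
grip_width: 0.437
grasp_force: 51.4
```

```bash
python3 - <<'E'
from h import *
o=manip.get_obs();print(o["position"],o["joint_pos"].round(2),o["ft_force"],o["joint_velocities"].round(2))
M,T,d=place(30,40,[666.7,139,6],62,9);delta(M,T)
E
```

```text
[0.59574575 0.1324445  0.2748591 ] [-0.04 -0.21 -0.21  2.19 -0.24  0.31 -1.3 ] [-0.00586658 -0.8674614  -0.32417235] [-1.39 -0.12  1.61 -0.07 -1.56  0.38  2.2 ]
 shift [  75.8    9.3 -219.1] rot [ 0.027 -0.009  0.197]
```

The straight-in placing runs into the wrist's limits. Instead I'll stand the bottle on the free bench with the tool pointing +y, then regrasp it top-down for the lane.

```bash
python3 - <<'E'
from h import *
M,T,d=place(84.5,40,[470,190,0],62,9);print(T,d);delta(M,T)
M,T,d=place(60,40,[470,190,0],62,9);delta(M,T)
E
```

```text
[470.53240824 195.52927102  49.78703542] [ 0.07342211  0.76251773 -0.64278761]
 shift [-125.2   63.1 -225.1] rot [0.03  0.004 1.148]
 shift [-123.    62.4 -225.1] rot [ 0.029 -0.002  0.72 ]
```

Call:
step_arm(moves=[[1, -15, 5, 0, 0, 0, 0.1], [1, -30, 10, 0, 0, 0, 0.2], [1, -45, 15, 0, 0, 0, 0.3], [1, -60, 20, 0, 0, 0, 0.4], [1, -75, 25, 0, 0, 0, 0.5], [1, -90, 30, 0, 0, 0, 0.6], [1, -105, 40, -10, 0, 0, 0.7], [1, -120, 50, -20, 0, 0, 0.8], [1, -120, 60, -40, 0, 0, 0.9], [1, -120, 60, -60, 0, 0, 1.0]])

```text
clock: 11.7
position: [0.4754, 0.1922, 0.2139]
ee_rot: [0.714, 0.565, 0.333, -0.247]
ft_force: [-0.1, 0.2, -2.4]
grip_width: 0.434
grasp_force: 51.4
```

```bash
python3 - <<'E'
from h import *
o=manip.get_obs();print(o["position"],o["joint_pos"].round(2),o["ft_force"].round(1))
for az in(84.5,):
  M,T,d=place(az,40,[470,190,0],62,9);delta(M,T)
E
```

```text
[0.4753921  0.19219903 0.21389262] [-0.63 -0.04  0.66  2.18 -0.99  1.03  0.36] [-0.1  0.2 -2.4]
 shift [  -4.9    3.3 -164.1] rot [0.022 0.02  0.146]
```

Call:
step_arm(moves=[[1, -2, 2, -30, 0.01, 0.01, 0.02], [1, -5, 3, -60, 0.02, 0.02, 0.04], [1, -5, 3, -90, 0.022, 0.02, 0.04], [1, -5, 3, -120, 0.022, 0.02, 0.04], [1, -5, 3, -140, 0.022, 0.02, 0.04], [1, -5, 3, -140, 0.022, 0.02, 0.04], [1, -5, 3, -140, 0.022, 0.02, 0.04]])

```text
clock: 12.4
position: [0.4705, 0.1933, 0.0724]
ee_rot: [0.706, 0.57, 0.325, -0.266]
ft_force: [0.5, -0.6, -0.9]
grip_width: 0.438
grasp_force: 51.3
```

```bash
python3 - <<'E'
from h import *
import pickle
o=manip.get_obs();print(o["position"],o["joint_pos"].round(2),o["ft_force"].round(1))
z=R.from_quat(o["ee_rot"]).as_matrix()[:,2];az=np.degrees(np.arctan2(z[1],z[0]));print(az,np.degrees(np.arcsin(-z[2])))
M,T,d=place(az,40,[470,190,0],62,9);delta(M,T)
c=manip.camera("scene");s=manip.camera("side")
o=np.hstack([cv2.resize(c["image"][120:330,260:460],(400,420)),cv2.resize(s["image"][80:290,180:380],(400,420))]);cv2.imwrite("pics/p2.png",o)
E
```

```text
[0.47054282 0.19330519 0.07235232] [-0.18  0.29  0.24  2.23 -1.26  0.99  0.78] [ 0.5 -0.6 -0.9]
78.26554463295989 40.27949508938873
 shift [  0.6   2.1 -22.6] rot [ 0.004 -0.006  0.004]
```

View pics/p2.png

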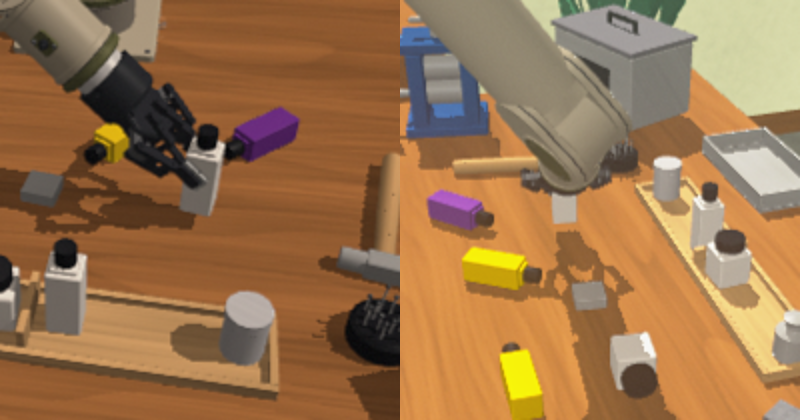

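Call:
step_arm(moves=[[1, 0, 0, 0, 0, 0, -0.1], [1, 0, 2, 0, 0, 0, -0.2], [1, 0, 2, -5, 0, 0, -0.25], [1, 0, 2, -10, 0, 0, -0.25], [1, 0, 2, -15, 0, 0, -0.25], [1, 0, 2, -18, 0, 0, -0.25], [1, 0, 2, -19, 0, 0, -0.25], [1, 0, 2, -19, 0, 0, -0.25]])

```text
clock: 13.3
position: [0.4712, 0.1946, 0.0543]
ee_rot: [0.772, 0.477, 0.357, -0.223]
ft_force: [0.1, -0.2, -1.2]
grip_width: 0.434
grasp_force: 51.3
```

```bash
python3 - <<'E'
from h import *
o=manip.get_obs();print(o["position"],o["joint_pos"].round(2),o["ft_force"].round(1))
z=R.from_quat(o["ee_rot"]).as_matrix()[:,2];az=np.degrees(np.arctan2(z[1],z[0]));print(az,np.degrees(np.arcsin(-z[2])))
M,T,d=place(az,40,[470,190,0],62,9);delta(M,T)
# measured verticality in scene view: mask white bottle, expected box
c=manip.camera("scene");U=np.array([np.cos(np.radians(az)),np.sin(np.radians(az)),0])
G=o["position"]*1000-19*z+9*U;B=np.array([G[0],G[1],0])
print(B);print(proj(c,[(B+[0,0,h])/1000 for h in(5,60,104,115)]).round(1))
im=c["image"].astype(int);m=(im.max(2)<45).astype(np.uint8);u,v=proj(c,(B+[0,0,104])/1000)[0].astype(int)
l=cv2.connectedComponents(m)[1];
k=l[v,u];yx=np.argwhere(l==k);print(k,len(yx),yx.mean(0)[::-1],yx.min(0),yx.max(0))
m=((im.min(2)>110)&(im.max(2)-im.min(2)<45)).astype(np.uint8);l=cv2.connectedComponents(m)[1]
u,v=proj(c,(B+[0,0,20])/1000)[0].astype(int);k=l[v,u];
for r in range(v-12,v+16,3):
    q=np.where(l[r]==k)[0];print(r,q.min() if len(q) else None,q.max() if len(q) else None)
E
```

```text
[0.47115769 0.19464994 0.05432973] [ 0.85  0.36 -0.89  2.33 -1.26  0.52  0.7 ] [ 0.1 -0.2 -1.2]
63.757581004711376 40.24329495295417
 shift [ 1.3  0.3 -4.5] rot [ 0.002 -0.005  0.003]
[468.72449183 189.71425561   0.        ]
[[358.6 227.1]
 [361.1 210.3]
 [363.1 195.9]
 [363.7 192.2]]
11 1708 [337.21018735 182.1293911 ] [148 307] [217 368]
210 0 559
213 0 559
216 0 559
219 0 559
222 0 559
225 0 559
228 0 559
231 0 559
234 0 559
237 0 559
```

Call:
step_arm(moves=[[1, 0, 0, -1, 0, 0, 0], [1, 0, 0, -2, 0, 0, 0], [1, 0, 0, -3, 0, 0, 0], [1, 0, 0, -3, 0, 0, 0]])

```text
clock: 13.75
position: [0.471, 0.1953, 0.0513]
ee_rot: [0.771, 0.478, 0.357, -0.223]
ft_force: [-0.1, -0.1, -1.3]
grip_width: 0.439
grasp_force: 51.3
```

Call:
step_arm(moves=[[1, 0, 0, -0.5, 0, 0, 0], [1, 0, 0, -1, 0, 0, 0], [1, 0, 0, -1, 0, 0, 0]])

```text
clock: 14.05
position: [0.4712, 0.195, 0.0504]
ee_rot: [0.771, 0.477, 0.357, -0.223]
ft_force: [-0.6, -0.3, -1.4]
grip_width: 0.434
grasp_force: 51.3
```

Call:
step_arm(moves=[[1, 0, 0, -0.5, 0, 0, 0], [1, 0, 0, -1, 0, 0, 0], [1, 0, 0, -1, 0, 0, 0]])

```text
clock: 14.35
position: [0.4712, 0.1949, 0.0494]
ee_rot: [0.771, 0.477, 0.357, -0.223]
ft_force: [-0.4, -0.4, -1.3]
grip_width: 0.439
grasp_force: 51.3
```

Call:
step_arm(moves=[[1, 0, 0, -0.5, 0, 0, 0], [1, 0, 0, -1, 0, 0, 0], [1, 0, 0, -1, 0, 0, 0]])

```text
clock: 14.65
position: [0.4716, 0.1953, 0.0493]
ee_rot: [0.771, 0.477, 0.357, -0.224]
ft_force: [-4.3, -2.9, 10.7]
grip_width: 0.441
grasp_force: 52.9
```

Call:
step_arm(moves=[[0.5, 0, 0, 0.5, 0, 0, 0], [0.4, 0, 0, 0.5, 0, 0, 0], [0.2, 0, 0, 0.5, 0, 0, 0], [0.1, 0, 0, 0.5, 0, 0, 0], [0, -3, -7, 6, 0, 0, 0], [0, -10, -20, 20, 0, 0, 0], [0, -20, -41, 39, 0, 0, 0], [0, -34, -69, 65, 0, 0, 0], [0, -45, -90, 100, 0, 0, 0], [0, -50, -103, 140, 0, 0, 0]], grip_force=40)

```text
clock: 15.65
position: [0.4198, 0.0908, 0.1891]
ee_rot: [0.772, 0.477, 0.356, -0.223]
ft_force: [1.7, -0.1, 0.2]
grip_width: 0.995
grasp_force: 0.0
```

```bash
python3 - <<'E'
from h import *
import pickle
o=manip.get_obs();print(o["position"],o["joint_pos"].round(2),o["ft_force"].round(1))
c=manip.camera("scene");s=manip.camera("side");pickle.dump((c,s),open("p3.pkl","wb"))
im=np.hstack([cv2.resize(c["image"][120:330,260:460],(400,420)),cv2.resize(s["image"][80:290,180:380],(400,420))]);cv2.imwrite("pics/p3.png",im)
# tool down, tool y = +x azimuth 0
M=np.stack([[0,1.,0],[1.,0,0],[0,0,-1.]],1);delta(M,[470,190,300])
E
```

```text
[0.41979193 0.09081823 0.1891147 ] [ 1.13 -0.12 -0.77  2.31 -1.1   1.15  0.5 ] [ 1.7 -0.1  0.2]
 shift [ 47.1 100.5 107.9] rot [-0.85   0.204  0.432]
```

View pics/p3.png

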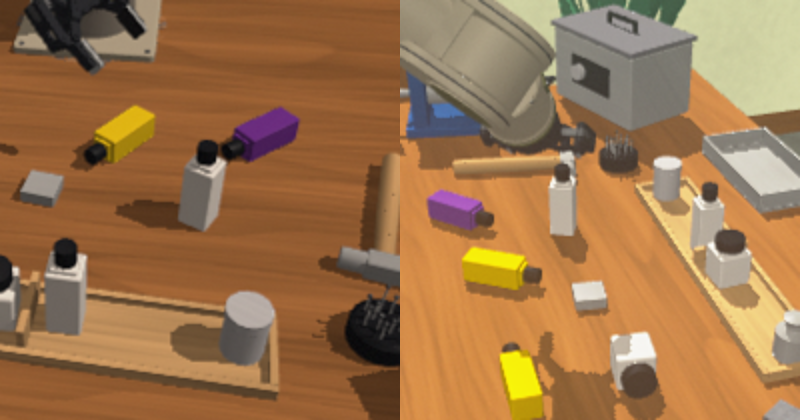

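Bottle stands upright at scene crop (203,187). Locate it by triangulating the cap, then grasp top-down.

```bash
cat >> h.py <<'E'
def down(az):
    a=np.radians(az);y=np.array([np.cos(a),np.sin(a),0]);d=np.array([0,0,-1.]);return np.stack([np.cross(y,d),y,d],1)
def dark(c,guess,thr=60,win=14):
    u,v=proj(c,np.array(guess)/1000)[0].astype(int);im=c["image"].astype(int);m=(im.max(2)<thr).astype(np.uint8)
    w=np.zeros_like(m);w[v-win:v+win,u-win:u+win]=m[v-win:v+win,u-win:u+win]
    n,l,st,ce=cv2.connectedComponentsWithStats(w);k=1+np.argmax(st[1:,4]);return ce[k],st[k],(u,v)
def tri(c1,p1,c2,p2):
    A=[];b=[]
    for c,p in((c1,p1),(c2,p2)):
        o,d=ray(c,p);d/=np.linalg.norm(d);Q=np.eye(3)-np.outer(d,d);A.append(Q);b.append(Q@o)
    return np.linalg.lstsq(np.vstack(A),np.hstack(b),rcond=None)[0]*1000
E
python3 - <<'E'
from h import *
import pickle
c,s=pickle.load(open("p3.pkl","rb"))
a=dark(c,[469,190,104]);b=dark(s,[469,190,104]);print(a,b,tri(c,a[0],s,b[0]).round(1))
delta(down(-26.2),[469,190,280])
E
```

```text
Traceback (most recent call last):
  File "h.py", line 36, in dark
    n,l,st,ce=cv2.connectedComponentsWithStats(w);k=1+np.argmax(st[1:,4]);return ce[k],st[k],(u,v)
                                                      ~~~~~~~~~^^^^^^^^^^
ValueError: attempt to get argmax of an empty sequence
```

```bash
python3 - <<'E'
from h import *
import pickle
c,s=pickle.load(open("p3.pkl","rb"))
a=dark(c,[469,190,104],60,10);print(a)
u,v=proj(s,np.array([469,190,104])/1000)[0].astype(int);print(u,v,s["image"].max(2)[v-10:v+12:2,u-10:u+12:2])
b=dark(s,[469,190,104],95,12);print(b,tri(c,a[0],s,b[0]).round(1))
delta(down(-26.2),[469,190,280])
E
```

```text
(array([363.27522936, 195.75229358]), array([358, 190,  11,  13, 109], dtype=int32), (np.int64(363), np.int64(196)))
260 165 [[ 83 151 215 191 136 106 106 140  83  72  71]
 [218 211 211 216 218 220 222 218 166 111 103]
 [231 228 227 225 216 212 213 217 209 159 181]
 [177 177 175 173 165 134 193 220 161 191 201]
 [152 151 149 148  80  83  84 123 178 190 196]
 [136 139 137 140  72  79  73  79 137 197 194]
 [156 153 157 168  73  74  74  84 143 124 200]
 [205 209 205 252  98  74  71  76 253 190 201]
 [199 206 195 247 194 151 148 193 248 124 204]
 [193 202 227 250 180 184 186 190 167 195 202]
 [197 199 192 187 188 188 186 187 147 192 200]]
(array([261.01666667, 153.95      ]), array([248, 153,  24,   4,  60], dtype=int32), (np.int64(260), np.int64(165))) [480.8 195.2 129. ]
 shift [ 46.1 100.5  87.9] rot [-0.775  0.388  0.004]
```

Both views match the predicted cap position, so the bottle is at (469,190).

Call:
step_arm(moves=[[0, 0, 0, 45, -0.1, 0.05, 0], [0, 0, 0, 88, -0.21, 0.11, 0], [0, 0, 10, 88, -0.32, 0.16, 0], [0, 10, 30, 88, -0.43, 0.22, 0], [0, 20, 50, 88, -0.54, 0.27, 0], [0, 30, 70, 88, -0.65, 0.33, 0], [0, 46, 100, 88, -0.775, 0.388, 0.004], [0, 46, 100, 88, -0.775, 0.388, 0.004], [0, 46, 100, 88, -0.775, 0.388, 0.004], [0, 46, 100, 88, -0.775, 0.388, 0.004]])

```text
clock: 16.75
position: [0.443, 0.1827, 0.2822]
ee_rot: [0.85, 0.527, 0.01, -0.002]
ft_force: [-0.3, 0.5, 0.4]
grip_width: 0.998
grasp_force: 0.0
```

```bash
python3 - <<'E'
from h import *
o=manip.get_obs();print(o["clock"],o["position"],o["joint_pos"].round(2),o["ft_force"].round(1))
delta(down(-26.2),[469,190,53])
E
```

```text
16.75 [0.44303028 0.18273448 0.28223061] [ 1.43 -0.5  -1.47  1.71 -0.51  1.48 -0.44] [-0.3  0.5  0.4]
 shift [  26.     7.3 -229.2] rot [-0.013  0.015  0.003]
```

Call:
step_arm(moves=[[0, 40, 0, 10, 0, 0, 0], [0, 80, 0, 20, 0, 0, 0], [0, 120, 0, 20, 0, 0, 0], [0, 160, 0, 20, 0, 0, 0], [0, 180, 0, 20, 0, 0, 0], [0, 180, 0, 20, 0, 0, 0], [0, 180, 0, 20, 0, 0, 0], [0, 180, 0, 20, 0, 0, 0]])

```text
clock: 17.55
position: [0.4849, 0.1444, 0.3306]
ee_rot: [0.85, 0.526, 0.032, 0.004]
ft_force: [0.7, 0.1, -0.3]
grip_width: 1.001
grasp_force: 0.0
```

```bash
python3 - <<'E'
from h import *
o=manip.get_obs();print(o["clock"],o["position"],o["joint_pos"].round(2),o["ft_force"].round(1),o["joint_velocities"].round(2))
delta(down(-26.2),[469,190,53])
E
```

```text
17.55 [0.48488182 0.14435869 0.33057567] [ 1.58 -0.5  -1.47  1.6  -0.53  1.54 -0.34] [ 0.7  0.1 -0.3] [ 0.03 -0.   -0.   -0.02 -0.    0.02  0.02]
 shift [ -15.9   45.6 -277.6] rot [-0.026  0.058  0.004]
```

Call:
step_arm(moves=[[0, 5, -20, -20, 0, 0.03, 0.0], [0, 10, -40, -60, -0.02, 0.05, 0.1], [0, 15, -60, -100, -0.02, 0.05, 0.2], [0, 15, -80, -140, -0.02, 0.05, 0.3], [0, 15, -85, -170, -0.02, 0.05, 0.4], [0, 15, -85, -180, -0.02, 0.05, 0.45], [0, 15, -85, -180, -0.02, 0.05, 0.45], [0, 15, -85, -180, -0.02, 0.05, 0.45]])

```text
clock: 18.35
position: [0.4427, 0.0536, 0.1814]
ee_rot: [0.712, 0.702, 0.021, 0.005]
ft_force: [-0.4, 0.6, -0.4]
grip_width: 0.998
grasp_force: 0.0
```

```bash
python3 - <<'E'
from h import *
o=manip.get_obs();print(o["clock"],o["position"],o["joint_pos"].round(2),o["ft_force"].round(1),o["joint_velocities"].round(2))
delta(down(-26.2),[469,190,53])
E
```

```text
18.35 [0.44271077 0.05357398 0.18136294] [ 1.62 -0.5  -1.47  1.96 -0.55  1.26  0.32] [-0.4  0.6 -0.4] [-0.    0.    0.   -0.01 -0.   -0.01  0.  ]
 shift [  26.3  136.4 -128.4] rot [-0.014  0.041 -0.444]
```

```bash
cat > kin.py <<'E'
import numpy as np
from scipy.spatial.transform import Rotation as R
from scipy.optimize import least_squares
D=[([-1.34164028,.33278283,-.06470921,1.46083167,.02161237,1.34990662,-.08850909],[.15561054,.60498154,.23062391]),
([-.94609148,-.06804815,.35702037,1.63254865,.02391812,1.57308063,-.57960027],[.42029381,.21513776,.36307231]),
([-.71087436,-.2423179,.76910635,1.71234274,.16772707,1.60460852,.05977539],[.42076097,-.13429041,.36318563]),
([1.16,-.19,-1.47,2.2,.68,.18,-2.6],[.61348,.1195,.20595]),([-.16,-.19,-.35,2.16,.75,.51,-2.58],[.5895,.14636,.27832]),
([-.63,-.04,.66,2.18,-.99,1.03,.36],[.4754,.1922,.2139]),([.85,.36,-.89,2.33,-1.26,.52,.7],[.47116,.19465,.05433]),
([1.62,-.5,-1.47,1.96,-.55,1.26,.32],[.44271,.05357,.18136]),([1.13,-.12,-.77,2.31,-1.1,1.15,.5],[.4198,.0908,.1891])]
S=[-1,1,-1,1,-1,1,-1]
def fk(q,p):
    T=R.identity();x=np.array([0,0,p[0]])
    L={1:p[1],3:p[2]};off={1:p[4],3:p[5],5:p[6]}
    for i in range(7):
        T=T*R.from_euler('zyzyzyz'[i],S[i]*q[i])
        if i==2:x=x+T.apply([p[4],0,p[1]])
        if i==4:x=x+T.apply([p[5],0,p[2]])
        if i==6:x=x+T.apply([0,0,p[3]])
        if i==5:x=x+T.apply([p[6],0,0])
    return x,T
r=least_squares(lambda p:np.concatenate([fk(q,p)[0]-x for q,x in D]),[.3,.4,.4,.25,0,0,0]);P=r.x
if __name__=="__main__":
    print(P.round(4));print((r.fun.reshape(-1,3)*1000).round(1))
    print(fk(D[0][0],P)[1].as_quat(),fk(D[1][0],P)[1].as_quat(),fk(D[8][0],P)[1].as_quat())
E
python3 kin.py
```

```text
[0.2425 0.4263 0.4811 0.2946 0.0249 0.0075 0.0118]
[[-46.2   3.3  -1.2]
 [-26.6  36.1   5.2]
 [ -5.1  42.7  11.6]
 [-10.7  14.1 -13.3]
 [-35.3  35.6  -5.5]
 [-15.6  17.6  -1.4]
 [  7.7  22.2   9.6]
 [ 22.7   9.3  -4.1]
 [ 23.    5.   -0.7]]
[-6.12745881e-01  7.90279764e-01 -4.02659026e-04 -4.66523148e-04] [-5.09029516e-03  9.99987032e-01 -1.37516897e-04 -6.96677838e-05] [0.21163067 0.88125749 0.41211198 0.0936024 ]
```

```bash
python3 - <<'E'
s=open('kin.py').read()
s=s.replace("x=np.array([0,0,p[0]])","x=np.array([p[10],p[11],p[0]]);q=np.array(q)+[p[12],0,0,0,0,0,p[13]]").replace("[p[4],0,p[1]]","[p[4],p[7],p[1]]").replace("[p[5],0,p[2]]","[p[5],p[8],p[2]]").replace("[p[6],0,0]","[p[6],p[9],0]")
s=s.replace("[.3,.4,.4,.25,0,0,0])","[.3,.4,.4,.25]+[0]*9+[1.57])").replace("fk(q,p)[0]-x for q,x in D]","(fk(q,p)[0]-x) for q,x in D]+[p[4:13]*1e-3,((fk(D[0][0],p)[1].inv()*Q0).as_rotvec()),((fk(D[1][0],p)[1].inv()*Q1).as_rotvec())]")
s=s.replace("r=least","Q0=R.from_quat([.12553,.99209,-.0006,0]);Q1=R.from_quat([.7035,.7107,-.00015,0])\nr=least").replace("r.fun.reshape","r.fun[:27].reshape")
open('kin.py','w').write(s)
E
python3 kin.py
```

```text
[ 2.3600e-01  4.5990e-01  4.9220e-01  3.1610e-01 -1.0300e-02  1.5500e-02
 -1.0000e-03 -4.7300e-02 -8.0000e-04 -8.0000e-04  1.4600e-02  2.5000e-03
 -2.9800e-02 -1.6006e+00]
[[ -0.5   1.4   2.7]
 [ -1.6   2.   -0.7]
 [ -5.    4.9  -5.4]
 [  8.2  -9.7   3.4]
 [ -7.3   4.4  -0.1]
 [-22.7   1.9  -4.6]
 [  7.1  -2.9   0. ]
 [ 15.3  -2.9   7.6]
 [  6.5   0.8  -2.9]]
[ 1.25532263e-01  9.92089346e-01 -6.15677525e-04 -2.68202094e-05] [ 7.03495973e-01  7.10699228e-01 -1.45006649e-04  5.23217816e-05] [ 0.77278713  0.47350012  0.35072243 -0.23577843]
```

```bash
cat > plan.py <<'E'
from kin import *
import sys
lo=np.array([-2.6,-.5,-1.47,.16,-1.27,.06,-2.6]);hi=np.array([2.6,2.12,1.34,2.42,4.41,2.06,2.6])
def jac(q):
    x0,T0=fk(q,P);J=np.zeros((6,7))
    for i in range(7):
        e=np.array(q,float);e[i]+=1e-4;x,T=fk(e,P);J[:3,i]=(x-x0)/1e-4;J[3:,i]=(T*T0.inv()).as_rotvec()/1e-4
    return J
def follow(q,poses,n=10):
    """min-norm damped tracking with clamping, as a guess of the controller"""
    q=np.array(q,float)
    for x,T in poses:
        for _ in range(n):
            xx,TT=fk(q,P);e=np.r_[x-xx,(T*TT.inv()).as_rotvec()]
            free=np.ones(7,bool)
            for _ in range(4):
                J=jac(q)[:,free];dq=np.zeros(7);dq[free]=J.T@np.linalg.solve(J@J.T+1e-4*np.eye(6),e)
                bad=free&(((q+dq<lo)|(q+dq>hi)))
                if not bad.any():break
                free&=~bad
            q=np.clip(q+dq*min(1,.15/max(1e-9,abs(dq).max())),lo,hi)
    return q,fk(q,P)
E
python3 - <<'E'
from plan import *
from workcell import manip
o=manip.get_obs();q0=o["joint_pos"];x0,T0=fk(q0,P)
qs=[np.array([-.946,-.068,.357,1.63,.024,1.57,-.58]),np.array([.2,.1,-.3,1.7,0,1.35,0.3])]
for q1 in qs:
    poses=[];print("target")
    for t in np.linspace(0,1,11)[1:]:
        q=q0+(q1-q0)*t;x,T=fk(q,P);poses.append((x,T));print((x*1000).round(),(T*T0.inv()).as_rotvec().round(2))
    print(follow(q0,poses)[0].round(2))
E
```

```text
target
[458.  87. 243.] [ 0.01 -0.06  0.03]
[448. 113. 287.] [ 0.03 -0.11  0.06]
[436. 133. 324.] [ 0.06 -0.13  0.07]
[426. 147. 350.] [ 0.1  -0.13  0.08]
[419. 157. 368.] [ 0.12 -0.12  0.08]
[416. 166. 377.] [ 0.14 -0.09  0.08]
[415. 175. 378.] [ 0.13 -0.05  0.07]
[417. 187. 375.] [ 0.1  -0.01  0.05]
[419. 201. 369.] [0.05 0.02 0.04]
[420. 218. 364.] [-0.02  0.03  0.02]
[ 1.2  -0.46 -1.32  1.63 -0.45  1.62 -0.11]
target
[465.  60. 227.] [ 0.01 -0.05  0.06]
[468.  62. 257.] [ 0.03 -0.09  0.12]
[470.  61. 280.] [ 0.04 -0.11  0.16]
[473.  57. 296.] [ 0.06 -0.12  0.21]
[478.  50. 304.] [ 0.07 -0.12  0.24]
[486.  43. 305.] [ 0.07 -0.11  0.28]
[494.  36. 299.] [ 0.07 -0.09  0.31]
[505.  29. 287.] [ 0.06 -0.05  0.35]
[515.  23. 271.] [ 0.04 -0.01  0.38]
[527.  19. 252.] [-0.    0.03  0.41]
[ 1.13  0.27 -1.4   1.7   0.24  1.4   0.09]
```

```bash
cat >> plan.py <<'E'
def dn(az):
    a=np.radians(az);y=np.array([np.cos(a),np.sin(a),0]);d=np.array([0,0,-1.]);return R.from_matrix(np.stack([np.cross(y,d),y,d],1))
def run(q,wps,n=12):
    for w,T in wps:
        x0,T0=fk(q,P);w=np.array(w)/1000;rv=(T*T0.inv()).as_rotvec()
        q,f=follow(q,[(x0+(w-x0)*t,R.from_rotvec(rv*t)*T0) for t in np.linspace(0,1,n+1)[1:]],3)
        print((w*1000).round(),(f[0]*1000).round(),((T*f[1].inv()).as_rotvec()).round(2),q.round(2))
    return q
E
python3 - <<'E'
from plan import *
from workcell import manip
q0=manip.get_obs()["joint_pos"]
for az in(-26.2,63.8):
    print("az",az)
    run(q0,[([527,19,252],dn(25)),([560,100,250],dn(20)),([469,190,220],dn(az)),([469,190,53],dn(az)),([469,190,220],dn(az)),([667,139,220],dn(-1.2)),([667,139,60],dn(-1.2))])
E
```

```text
az -26.2
[527.  19. 252.] [489.  18. 266.] [-0.    0.01 -0.  ] [ 1.75 -0.5  -1.47  1.78 -0.51  1.43  0.81]
[560. 100. 250.] [488.  87. 275.] [-0.    0.02  0.  ] [ 1.62 -0.5  -1.47  1.76 -0.51  1.44  0.58]
[469. 190. 220.] [441. 178. 233.] [-0.    0.01  0.  ] [ 1.36 -0.5  -1.47  1.85 -0.51  1.36 -0.44]
[469. 190.  53.] [393. 155. 137.] [0.02 0.02 0.  ] [ 1.26 -0.5  -1.47  2.09 -0.53  1.14 -0.42]
[469. 190. 220.] [441. 178. 233.] [-0.    0.01 -0.  ] [ 1.36 -0.5  -1.47  1.85 -0.51  1.36 -0.44]
[667. 139. 220.] [497. 103. 278.] [-0.01  0.05 -0.  ] [ 1.59 -0.5  -1.47  1.75 -0.52  1.41  0.18]
[667. 139.  60.] [461.  83. 183.] [-0.02  0.06  0.  ] [ 1.53 -0.5  -1.47  1.98 -0.56  1.21  0.24]
az 63.8
[527.  19. 252.] [489.  18. 266.] [-0.    0.01 -0.  ] [ 1.75 -0.5  -1.47  1.78 -0.51  1.43  0.81]
[560. 100. 250.] [488.  87. 275.] [-0.    0.02  0.  ] [ 1.62 -0.5  -1.47  1.76 -0.51  1.44  0.58]
[469. 190. 220.] [441. 178. 233.] [-0.    0.01  0.  ] [ 1.36 -0.5  -1.47  1.85 -0.51  1.36  1.13]
[469. 190.  53.] [395. 156. 139.] [0.02 0.02 0.01] [ 1.26 -0.5  -1.47  2.09 -0.53  1.15  1.14]
[469. 190. 220.] [441. 178. 233.] [-0.    0.01 -0.  ] [ 1.36 -0.5  -1.47  1.85 -0.51  1.36  1.13]
[667. 139. 220.] [497. 103. 278.] [-0.01  0.05 -0.  ] [ 1.59 -0.5  -1.47  1.75 -0.52  1.41  0.18]
[667. 139.  60.] [461.  83. 183.] [-0.02  0.06  0.  ] [ 1.53 -0.5  -1.47  1.98 -0.56  1.21  0.24]
```

```bash
cat > search.py <<'E'
from plan import *
import io,contextlib
from multiprocessing import Pool
from workcell import manip
def mv(q,w,T,n=8):
    x0,T0=fk(q,P);w=np.array(w)/1000;rv=(T*T0.inv()).as_rotvec()
    return follow(q,[(x0+(w-x0)*t,R.from_rotvec(rv*t)*T0) for t in np.linspace(0,1,n+1)[1:]],2)
def job(a):
    seed,q0=a;g=np.random.default_rng(seed);q=q0;W=[]
    for _ in range(g.integers(1,3)):
        w=[g.uniform(380,600),g.uniform(-100,450),g.uniform(220,400)];rv=[g.uniform(-.7,.7),g.uniform(-.5,.5),0];az=g.uniform(-80,80)
        q,_=mv(q,w,R.from_rotvec(rv)*dn(az));W.append((np.round(w),np.round(rv,2),round(az)))
    q,f=mv(q,[469,190,230],dn(-26.2))
    e=np.linalg.norm(f[0]-[.469,.19,.23])
    return e*10+abs(q[2])+.3*abs(q[0]+.5)+.5*max(0,-q[1]-.3),W,q.round(2)
if __name__=="__main__":
    q0=manip.get_obs()["joint_pos"]
    with Pool() as p:r=p.map(job,[(i,q0) for i in range(400)],8)
    r.sort(key=lambda t:t[0])
    for t in r[:4]:print(t)
E
nproc; export OMP_NUM_THREADS=1; time timeout 400 python3 search.py
```

```text
4
(np.float64(0.16544120467903242), [(array([383.,  32., 295.]), array([ 0.03, -0.43,  0.  ]), -42), (array([538., 369., 287.]), array([ 0.59, -0.21,  0.  ]), 67)], array([-0.59,  0.06,  0.14,  1.78, -0.01,  1.29, -0.91]))
(np.float64(0.5832078926131041), [(array([506., -32., 291.]), array([-0.65, -0.39,  0.  ]), -75), (array([527., 414., 364.]), array([ 0.64, -0.48,  0.  ]), 47)], array([-0.04,  0.07, -0.44,  1.78,  0.03,  1.3 , -0.95]))
(np.float64(0.6225968866671077), [(array([395., 270., 305.]), array([ 0.25, -0.46,  0.  ]), -72), (array([419., 438., 274.]), array([0.13, 0.48, 0.  ]), 33)], array([-0.01,  0.07, -0.47,  1.78,  0.03,  1.3 , -0.95]))
(np.float64(0.6286737153499715), [(array([491., 186., 268.]), array([-0.52, -0.48,  0.  ]), -17), (array([464., -87., 263.]), array([0.4 , 0.12, 0.  ]), 77)], array([-0.01,  0.07, -0.48,  1.79,  0.03,  1.3 , -0.95]))
real	0m32.416s
user	1m58.703s
sys	0m0.331s
```

```bash
cat >> h.py <<'E'
def wp(w,rv,az,n=0): delta((R.from_rotvec(rv)*R.from_matrix(down(az))).as_matrix(),w)
E
python3 -c "
from h import *
wp([383,32,295],[.03,-.43,0],-42)"
```

```text
shift [-59.7 -21.6 113.6] rot [ 0.175 -0.357 -0.708]
```

Call:
step_arm(moves=[[0, -9, -3, 16, 0.025, -0.05, -0.1], [0, -17, -6, 32, 0.05, -0.1, -0.2], [0, -26, -9, 49, 0.075, -0.15, -0.3], [0, -34, -12, 65, 0.1, -0.2, -0.4], [0, -43, -15, 81, 0.125, -0.25, -0.5], [0, -51, -19, 97, 0.15, -0.31, -0.61], [0, -60, -22, 114, 0.175, -0.357, -0.708], [0, -60, -22, 114, 0.175, -0.357, -0.708]])

```text
clock: 19.15
position: [0.3933, 0.0362, 0.2836]
ee_rot: [0.857, 0.488, 0.153, 0.068]
ft_force: [-0.4, 0.2, -0.3]
grip_width: 1.0
grasp_force: 0.0
```

```bash
python3 -c "
from h import *
o=manip.get_obs();print(o['position'],o['joint_pos'].round(2),o['ft_force'].round(1))
wp([383,32,295],[.03,-.43,0],-42)
wp([538,369,287],[.59,-.21,0],67)"
```

```text
[0.39325447 0.03622513 0.28362898] [ 0.4  -0.5  -0.44  2.13 -0.25  1.14 -0.49] [-0.4  0.2 -0.3]
 shift [-10.3  -4.2  11.4] rot [ 0.071 -0.089 -0.186]
 shift [144.7 332.8   3.4] rot [-0.04  -0.428  1.625]
```

Elbow freed. Go over the bottle.

```bash
python3 -c "
from search import *
q=manip.get_obs()['joint_pos']
q=run(q,[([469,190,230],dn(-26.2)),([469,190,55],dn(-26.2)),([469,190,230],dn(-26.2)),([667,139,220],dn(-1.2)),([667,139,60],dn(-1.2))])
from h import *
delta(down(-26.2),[469,190,230])"
```

```text
[469. 190. 230.] [469. 190. 230.] [-0.  0. -0.] [ 0.35  0.08 -0.85  1.78  0.07  1.3  -0.98]
[469. 190.  55.] [469. 190.  55.] [-0.  0. -0.] [ 0.25  0.32 -0.82  1.97  0.28  0.97 -1.16]
[469. 190. 230.] [469. 190. 230.] [-0.  0. -0.] [ 0.35  0.08 -0.86  1.78  0.07  1.3  -0.98]
[667. 139. 220.] [667. 139. 220.] [-0.  0. -0.] [ 0.31  0.52 -0.82  1.35  0.38  1.43 -0.52]
[667. 139.  60.] [667. 139.  60.] [-0.  0. -0.] [ 0.28  0.66 -0.77  1.51  0.48  1.17 -0.59]
 shift [ 75.7 153.8 -53.6] rot [-0.046  0.333  0.077]
```

Call:
step_arm(moves=[[0, 20, 40, 0, -0.01, 0.1, 0.02], [0, 40, 80, -10, -0.02, 0.2, 0.04], [0, 60, 120, -20, -0.03, 0.3, 0.06], [0, 76, 154, -35, -0.046, 0.333, 0.077], [0, 76, 154, -54, -0.046, 0.333, 0.077], [0, 76, 154, -54, -0.046, 0.333, 0.077], [0, 76, 154, -54, -0.046, 0.333, 0.077]])

```text
clock: 19.85
position: [0.4689, 0.1898, 0.2285]
ee_rot: [0.848, 0.529, -0.001, -0.001]
ft_force: [-0.1, -0.3, 0.2]
grip_width: 1.002
grasp_force: 0.0
```

```bash
python3 -c "
from h import *
o=manip.get_obs();print(o['position'],o['joint_pos'].round(2),o['ft_force'].round(1))
delta(down(-26.2),[469,190,53])
c=wristcam();a=proj(c,[[.469,.19,.115]])[0];print(a)
try:
  b=dark(c,[469,190,115],60,30);print(b, (onplane(c,b[0],.115)*1000).round(1))
except Exception as e:print(e)"
```

```text
[0.4688881  0.18981092 0.2284569 ] [ 0.32  0.15 -0.86  1.74  0.12  1.31 -1.02] [-0.1 -0.3  0.2]
 shift [ 1.000e-01  2.000e-01 -1.755e+02] rot [-0.    -0.002 -0.002]
[279.55911349 210.31729024]
(array([279.73966942, 207.85123967]), array([269, 195,  23,  27, 484], dtype=int32), (np.int64(279), np.int64(210))) [470.1 192.  115. ]
```

Call:
step_arm(moves=[[0, 0, 0, -40, 0, 0, 0], [0, 0, 0, -80, 0, 0, 0], [0, 0, 0, -120, 0, 0, 0], [0, 0, 0, -150, 0, 0, 0], [0, 0, 0, -170, 0, 0, 0], [0.1, 0, 0, -175, 0, 0, 0], [0.3, 0, 0, -175, 0, 0, 0], [0.45, 0, 0, -175, 0, 0, 0], [0.5, 0, 0, -175, 0, 0, 0], [0.53, 0, 0, -175, 0, 0, 0]], grip_force=40)

```text
clock: 20.9
position: [0.4694, 0.1901, 0.0539]
ee_rot: [0.848, 0.53, -0.0, -0.0]
ft_force: [-0.1, -0.8, -0.2]
grip_width: 0.47
grasp_force: 0.0
```

Call:
step_arm(moves=[[0.6, 0, 0, 0, 0, 0, 0], [0.8, 0, 0, 0, 0, 0, 0], [1, 0, 0, 0, 0, 0, 0], [1, 0, 0, 0, 0, 0, 0], [1, 0, 0, 10, 0, 0, 0], [1, 0, 0, 30, 0, 0, 0], [1, 0, 0, 60, 0, 0, 0], [1, 0, 0, 100, 0, 0, 0], [1, 0, 0, 120, 0, 0, 0]])

```text
clock: 21.8
position: [0.4694, 0.1908, 0.1764]
ee_rot: [0.848, 0.53, 0.001, -0.0]
ft_force: [-0.1, -0.4, -2.3]
grip_width: 0.441
grasp_force: 40.8
```

```bash
python3 -c "
from h import *
o=manip.get_obs();print(o['position'],o['joint_pos'].round(2),o['ft_force'].round(1))
B=[666.7,139]
delta(down(-1.2),[666.7,139,59])"
```

```text
[0.46937916 0.19083678 0.17640222] [ 0.31  0.2  -0.86  1.81  0.16  1.21 -1.05] [-0.1 -0.4 -2.3]
 shift [ 197.3  -51.8 -117.4] rot [-0.001  0.001  0.433]
```

Call:
step_arm(moves=[[1, 25, -6, 0, 0, 0, 0.06], [1, 50, -13, 0, 0, 0, 0.12], [1, 80, -20, 0, 0, 0, 0.18], [1, 110, -28, 0, 0, 0, 0.24], [1, 140, -36, 0, 0, 0, 0.3], [1, 170, -44, 0, 0, 0, 0.37], [1, 190, -50, 0, 0, 0, 0.433], [1, 197, -52, -15, 0, 0, 0.433], [1, 197, -52, -40, 0, 0, 0.433], [1, 197, -52, -65, 0, 0, 0.433]])

```text
clock: 22.8
position: [0.665, 0.1385, 0.1066]
ee_rot: [0.715, 0.699, -0.001, -0.001]
ft_force: [-0.9, 1.5, -2.0]
grip_width: 0.443
grasp_force: 40.9
```

```bash
python3 -c "
from h import *
import pickle
c=pickle.load(open('w1.pkl','rb'))
print((onplane(c,(446,165),.062)*1000).round())
o=manip.get_obs();print(o['position'],o['joint_pos'].round(2),o['ft_force'].round(1))
delta(down(-1.2),[666.7,139,59.9])
c=manip.camera('scene');cv2.imwrite('/tmp/a.png',c['image'])
im=c['image'].astype(int)
for z in(6,50): 
  v=int(proj(c,[[.69,.1,z/1000]])[0][1])
# white runs along a line on bottle bodies at z=40 front faces
from math import *
pts=[((.686+.021*(y-.012)),y,.05) for y in np.arange(0,.22,.002)]
uv=proj(c,pts).round().astype(int);g=[int(im[b,a].min()) for a,b in uv];print(list(zip(range(0,220,2),g)))
"
```

```text
[667. 239.  62.]
[0.66499772 0.13845033 0.10657827] [ 0.24  0.66 -0.76  1.41  0.46  1.26 -0.58] [-0.9  1.5 -2. ]
 shift [  1.7   0.5 -46.7] rot [ 0.001 -0.002  0.002]
[(0, 92), (2, 87), (4, 87), (6, 86), (8, 69), (10, 59), (12, 61), (14, 63), (16, 63), (18, 52), (20, 43), (22, 40), (24, 44), (26, 56), (28, 58), (30, 59), (32, 57), (34, 71), (36, 93), (38, 98), (40, 97), (42, 97), (44, 98), (46, 97), (48, 97), (50, 98), (52, 98), (54, 98), (56, 96), (58, 98), (60, 98), (62, 96), (64, 98), (66, 98), (68, 97), (70, 97), (72, 89), (74, 81), (76, 62), (78, 56), (80, 57), (82, 56), (84, 57), (86, 54), (88, 57), (90, 56), (92, 56), (94, 57), (96, 56), (98, 57), (100, 56), (102, 54), (104, 56), (106, 55), (108, 56), (110, 57), (112, 56), (114, 56), (116, 53), (118, 86), (120, 92), (122, 92), (124, 93), (126, 93), (128, 92), (130, 93), (132, 92), (134, 90), (136, 92), (138, 92), (140, 91), (142, 91), (144, 92), (146, 92), (148, 90), (150, 91), (152, 91), (154, 91), (156, 92), (158, 91), (160, 92), (162, 93), (164, 85), (166, 63), (168, 52), (170, 55), (172, 56), (174, 55), (176, 55), (178, 54), (180, 54), (182, 56), (184, 55), (186, 54), (188, 54), (190, 55), (192, 54), (194, 54), (196, 55), (198, 56), (200, 55), (202, 56), (204, 55), (206, 54), (208, 53), (210, 60), (212, 76), (214, 77), (216, 76), (218, 77)]
```

Call:
step_arm(moves=[[1, 1, 2, -15, 0, 0, 0], [1, 2, 3, -28, 0, 0, 0], [1, 2, 3, -36, 0, 0, 0], [1, 2, 3, -41, 0, 0, 0], [1, 2, 3, -43, 0, 0, 0], [1, 2, 3, -44, 0, 0, 0], [1, 2, 3, -45, 0, 0, 0], [1, 2, 3, -45, 0, 0, 0]])

```text
clock: 23.65
position: [0.6679, 0.141, 0.0632]
ee_rot: [0.715, 0.699, -0.001, -0.0]
ft_force: [-0.3, 0.0, -1.4]
grip_width: 0.443
grasp_force: 40.8
```

Call:
step_arm(moves=[[1, 0, 0, -0.5, 0, 0, 0], [1, 0, 0, -1, 0, 0, 0], [1, 0, 0, -1, 0, 0, 0]])

```text
clock: 23.95
position: [0.6677, 0.141, 0.0619]
ee_rot: [0.715, 0.7, -0.001, -0.0]
ft_force: [-0.2, -0.7, -1.2]
grip_width: 0.439
grasp_force: 40.8
```

Call:
step_arm(moves=[[1, 0, 0, -0.5, 0, 0, 0], [1, 0, 0, -1, 0, 0, 0], [1, 0, 0, -1, 0, 0, 0]])

```text
clock: 24.25
position: [0.6677, 0.141, 0.0608]
ee_rot: [0.715, 0.7, -0.001, -0.0]
ft_force: [-0.8, -0.7, -1.8]
grip_width: 0.438
grasp_force: 40.8
```

Call:
step_arm(moves=[[1, 0, 0, -0.5, 0, 0, 0], [1, 0, 0, -1, 0, 0, 0], [1, 0, 0, -1, 0, 0, 0]])

```text
clock: 24.55
position: [0.6677, 0.1411, 0.06]
ee_rot: [0.715, 0.7, -0.001, -0.0]
ft_force: [-1.2, 0.4, -0.0]
grip_width: 0.439
grasp_force: 41.0
```

Call:
step_arm(moves=[[1, 0, 0, -0.4, 0, 0, 0], [1, 0, 0, -0.8, 0, 0, 0], [1, 0, 0, -0.8, 0, 0, 0]])

```text
clock: 24.85
position: [0.6678, 0.1411, 0.06]
ee_rot: [0.715, 0.7, -0.001, -0.0]
ft_force: [-2.8, -1.8, 8.1]
grip_width: 0.438
grasp_force: 41.8
```

Contact felt. Release, lift, and plan the jar.

Call:
step_arm(moves=[[0.55, 0, 0, 0.8, 0, 0, 0], [0.45, 0, 0, 0.8, 0, 0, 0], [0.3, 0, 0, 0.8, 0, 0, 0], [0.2, 0, 0, 0.8, 0, 0, 0], [0.2, 0, 0, 10, 0, 0, 0], [0.2, 0, 0, 40, 0, 0, 0], [0.2, 0, 0, 80, 0, 0, 0], [0.1, 0, 0, 120, 0, 0, 0], [0, 0, 0, 160, 0, 0, 0], [0, 0, 0, 180, 0, 0, 0]])

```text
clock: 25.85
position: [0.6685, 0.1418, 0.2441]
ee_rot: [0.715, 0.7, 0.001, 0.001]
ft_force: [0.2, 0.3, -0.5]
grip_width: 0.997
grasp_force: 0.0
```

```bash
cat > s2.py <<'E'
from h import *
import plan
from plan import run,dn,R
o=manip.get_obs();q=o["joint_pos"];print(o["position"],q.round(2))
az=262.4;U=np.array([np.cos(np.radians(az)),np.sin(np.radians(az)),0])
G=np.array([458.5,-156.5,0])+28*U+[0,0,31]
M,T,d=target(az,40,G);Rg=R.from_matrix(M)
Mp,Tp,dp=place(az,40,[470,-190,0],28,6)
Mp[:,:2]*=-1;Rp=R.from_matrix(Mp)
if __name__=="__main__":
    print(T.round(1),d.round(3),Tp.round(1),dp.round(3))
    print("check tip rot",(Rp*Rg.inv()).as_rotvec())
    q=run(q,[([560,0,300],dn(-1.2)),(T-d*130,Rg),(T,Rg),(T+[0,0,150],Rg),(Tp+[0,0,150],Rp),(Tp+[0,0,20],Rp),(Tp,Rp),(Tp-dp*150+[0,0,40],Rp),([470,-190,230],dn(-7.6)),([470,-190,20],dn(-7.6)),([470,-190,180],dn(-7.6)),([661,-117,180],dn(-1.2)),([661,-117,30],dn(-1.2))])
E
python3 s2.py
```

```text
[0.66849684 0.141806   0.24411491] [ 0.24  0.57 -0.8   1.23  0.4   1.49 -0.53]
[ 456.4 -172.1   16.4] [ 0.085  0.637 -0.766] [ 468.9 -198.5   15.8] [-0.101 -0.759 -0.643]
check tip rot [-1.55699773e+00  2.07747852e-01 -9.24860800e-17]
[560.   0. 300.] [560.  -0. 300.] [-0.  0.  0.] [ 0.65  0.18 -0.81  1.55  0.13  1.47 -0.19]
[ 445. -255.  116.] [ 445. -255.  116.] [0. 0. 0.] [ 1.24  0.54 -0.56  1.67 -0.32  1.4   0.68]
[ 456. -172.   16.] [ 456. -172.   16.] [0. 0. 0.] [ 1.16  0.61 -0.58  1.84 -0.33  1.13  0.68]
[ 456. -172.  166.] [ 456. -172.  166.] [0. 0. 0.] [ 1.21  0.38 -0.63  1.77 -0.41  1.39  0.6 ]
[ 469. -198.  166.] [ 469. -198.  166.] [-0.  0. -0.] [ 0.5   0.3  -0.76  2.    0.97  1.52 -0.78]
[ 469. -198.   36.] [ 469. -198.   36.] [-0.  0. -0.] [ 0.44  0.55 -0.7   2.05  1.13  1.44 -1.04]
[ 469. -198.   16.] [ 469. -198.   16.] [-0.  0. -0.] [ 0.42  0.6  -0.69  2.05  1.15  1.44 -1.07]
[484. -85. 152.] [484. -85. 152.] [-0.  0. -0.] [ 0.32  0.42 -0.83  1.91  0.91  1.68 -0.95]
[ 470. -190.  230.] [ 470. -190.  230.] [0. 0. 0.] [ 0.97  0.08 -0.67  1.78  0.05  1.3   0.15]
[ 470. -190.   20.] [ 470. -190.   20.] [-0.  0. -0.] [ 0.88  0.36 -0.64  1.98  0.27  0.88 -0.03]
[ 470. -190.  180.] [ 470. -190.  180.] [-0.  0. -0.] [ 0.96  0.13 -0.68  1.84  0.09  1.2   0.12]
[ 661. -117.  180.] [ 661. -117.  180.] [0. 0. 0.] [ 0.65  0.51 -0.72  1.43  0.34  1.33 -0.11]
[ 661. -117.   30.] [ 661. -117.   30.] [-0.  0. -0.] [ 0.61  0.65 -0.67  1.55  0.44  1.09 -0.18]
```

Call:
step_arm(moves=[[0, -20, -25, 30, 0, 0, 0], [0, -50, -60, 56, 0, 0, 0], [0, -80, -100, 56, 0, 0, 0], [0, -108, -142, 56, 0, 0, 0], [0, -120, -190, 56, 0, 0, 0], [0, -140, -235, 56, 0, 0, 0], [0, -160, -280, 50, 0.1, 0, 0], [0, -180, -320, 40, 0.2, 0, 0], [0, -200, -360, 20, 0.3, 0, 0], [0, -220, -390, 0, 0.4, 0, 0]])

```text
clock: 26.85
position: [0.4467, -0.2519, 0.2399]
ee_rot: [0.701, 0.685, 0.14, -0.141]
ft_force: [1.2, -0.7, -0.0]
grip_width: 0.999
grasp_force: 0.0
```

```bash
python3 -c "
from s2 import *
delta(M,T-d*130);delta(M,T)"
```

```text
[ 0.44672137 -0.25188167  0.23990927] [ 1.17  0.34 -0.66  1.56 -0.14  1.52  0.51]
 shift [  -1.4   -3.1 -123.9] rot [ 0.297 -0.03  -0.112]
 shift [   9.7   79.7 -223.5] rot [ 0.297 -0.03  -0.112]
```

Call:
step_arm(moves=[[0, 0, 0, -30, 0.1, -0.01, -0.03], [0, 0, -2, -60, 0.2, -0.02, -0.06], [0, -1, -3, -90, 0.297, -0.03, -0.112], [0, -1, -3, -124, 0.297, -0.03, -0.112], [0, -1, -3, -124, 0.297, -0.03, -0.112], [0, -1, -3, -124, 0.297, -0.03, -0.112]])

```text
clock: 27.45
position: [0.4474, -0.2515, 0.1166]
ee_rot: [0.706, 0.62, 0.256, -0.226]
ft_force: [0.9, -0.1, 0.2]
grip_width: 0.999
grasp_force: 0.0
```

```bash
python3 -c "
from s2 import *
delta(M,T-d*130);delta(M,T)
c=wristcam();im=c['image'].astype(int)
m=((im.min(2)>110)&(im.max(2)-im.min(2)<45)).astype(np.uint8);m[300:]=0
u,v=proj(c,np.array([455,-181,50])/1000)[0].astype(int);print(u,v)
l=cv2.connectedComponents(m)[1];k=l[v,u];ct=max(cv2.findContours((l==k).astype(np.uint8),0,1)[0],key=cv2.contourArea)
print(k,cv2.approxPolyDP(ct,4,True).reshape(-1,2).tolist())
for p in cv2.approxPolyDP(ct,4,True).reshape(-1,2): print((onplane(c,p.astype(float),.05)*1000).round())
"
```

```text
[ 0.4473918  -0.25153603  0.11656594] [ 1.24  0.6  -0.62  1.61 -0.26  1.4   0.61]
 shift [-2.  -3.4 -0.5] rot [ 0.001 -0.001 -0.004]
 shift [   9.    79.4 -100.1] rot [ 0.001 -0.001 -0.004]
277 201
4 [[250, 179], [250, 245], [272, 238], [293, 239], [302, 246], [304, 180]]
[ 434. -156.   50.]
[ 429. -215.   50.]
[ 447. -212.   50.]
[ 463. -215.   50.]
[ 469. -221.   50.]
[ 480. -163.   50.]
```

Call:
step_arm(moves=[[0, 4, 32, -40, 0, 0, 0], [0, 6, 54, -70, 0, 0, 0], [0, 8, 70, -90, 0, 0, 0], [0, 8, 77, -100, 0, 0, 0], [0, 8, 77, -100, 0, 0, 0], [0.1, 8, 77, -100, 0, 0, 0], [0.25, 8, 77, -100, 0, 0, 0], [0.32, 8, 77, -100, 0, 0, 0], [0.38, 8, 77, -100, 0, 0, 0], [0.5, 8, 77, -100, 0, 0, 0]], grip_force=40)

```text
clock: 28.5
position: [0.4549, -0.1756, 0.0155]
ee_rot: [0.707, 0.62, 0.256, -0.226]
ft_force: [-2.0, -2.3, 5.2]
grip_width: 0.58
grasp_force: 41.4
```

Call:
step_arm(moves=[[0.7, 0, 0, 0, 0, 0, 0], [1, 0, 0, 0, 0, 0, 0], [1, 0, 0, 0, 0, 0, 0], [1, 0, 0, 0, 0, 0, 0]], grip_force=50)

```text
clock: 28.9
position: [0.4549, -0.1756, 0.0156]
ee_rot: [0.707, 0.62, 0.256, -0.226]
ft_force: [-1.7, -1.7, 6.0]
grip_width: 0.581
grasp_force: 50.7
```

Call:
step_arm(moves=[[1, 0, 0, 10, 0, 0, 0], [1, 0, 0, 40, 0, 0, 0], [1, 0, 0, 80, 0, 0, 0], [1, 0, 0, 120, 0, 0, 0], [1, 0, 0, 150, 0, 0, 0], [1, 0, 0, 150, 0, 0, 0]])

```text
clock: 29.5
position: [0.4563, -0.1756, 0.169]
ee_rot: [0.706, 0.621, 0.256, -0.223]
ft_force: [0.3, 0.5, -2.6]
grip_width: 0.581
grasp_force: 52.4
```

```bash
python3 -c "
from s2 import *
print(o['grip_width'],o['grasp_force']);delta(Mp,Tp+[0,0,150])"
```

```text
[ 0.45629953 -0.17558406  0.16899143] [ 1.23  0.45 -0.7   1.71 -0.35  1.39  0.53]
0.5808889278733813 52.361873388290405
 shift [ 12.6 -22.9  -3.2] rot [-1.552  0.207 -0.005]
```

Call:
step_arm(moves=[[1, 0, -2, 10, -0.14, 0.02, 0], [1, 0, -4, 20, -0.28, 0.037, 0], [1, 2, -6, 30, -0.42, 0.056, 0], [1, 3, -8, 30, -0.56, 0.075, 0], [1, 4, -10, 30, -0.7, 0.093, 0], [1, 6, -12, 30, -0.84, 0.112, 0], [1, 8, -15, 30, -0.98, 0.13, 0], [1, 10, -18, 30, -1.12, 0.15, 0], [1, 12, -20, 30, -1.26, 0.168, 0], [1, 12, -22, 30, -1.4, 0.187, 0]])

```text
clock: 30.5
position: [0.4672, -0.1965, 0.1956]
ee_rot: [0.704, 0.616, -0.266, 0.232]
ft_force: [-1.0, -0.7, -3.3]
grip_width: 0.579
grasp_force: 52.3
```

Call:
step_arm(moves=[[1, 0, 0, 0, -0.15, 0.02, -0.005], [1, 0, 0, -30, -0.152, 0.02, -0.005], [1, 0, 0, -70, -0.152, 0.02, -0.005], [1, 0, 0, -110, -0.152, 0.02, -0.005], [1, 0, 0, -110, -0.152, 0.02, -0.005]])

```text
clock: 31.0
position: [0.4636, -0.1967, 0.0801]
ee_rot: [0.683, 0.597, -0.321, 0.272]
ft_force: [-0.2, -0.6, -1.4]
grip_width: 0.576
grasp_force: 52.4
```

```bash
python3 -c "
from s2 import *
print(o['ft_force']);delta(Mp,Tp)"
```

```text
[ 0.46361696 -0.19667657  0.08008796] [ 0.42  0.53 -0.73  1.97  1.09  1.5  -0.98]
[-0.24077811 -0.61251242 -1.37580651]
 shift [  5.3  -1.8 -64.3] rot [-0.007 -0.011  0.007]
```

Call:
step_arm(moves=[[1, 2, 0, -15, -0.007, -0.011, 0], [1, 4, -1, -30, -0.007, -0.011, 0], [1, 5, -2, -44, -0.007, -0.011, 0], [1, 5, -2, -52, -0.007, -0.011, 0], [1, 5, -2, -57, -0.007, -0.011, 0], [1, 5, -2, -57, -0.007, -0.011, 0]])

```text
clock: 31.6
position: [0.4716, -0.199, 0.0281]
ee_rot: [0.685, 0.593, -0.317, 0.281]
ft_force: [0.7, -0.1, -2.7]
grip_width: 0.578
grasp_force: 52.5
```

Call:
step_arm(moves=[[1, 0, 0, -1, 0, 0, 0], [1, 0, 0, -2, 0, 0, 0], [1, 0, 0, -2, 0, 0, 0]])

```text
clock: 31.9
position: [0.4718, -0.199, 0.0263]
ee_rot: [0.685, 0.593, -0.316, 0.281]
ft_force: [0.2, -0.6, -1.7]
grip_width: 0.581
grasp_force: 52.5
```

Call:
step_arm(moves=[[1, 0, 0, -0.5, 0, 0, 0], [1, 0, 0, -1, 0, 0, 0], [1, 0, 0, -1, 0, 0, 0]])

```text
clock: 32.2
position: [0.4717, -0.199, 0.0251]
ee_rot: [0.685, 0.593, -0.317, 0.281]
ft_force: [0.1, 0.6, -2.4]
grip_width: 0.584
grasp_force: 52.5
```

Call:
step_arm(moves=[[1, 0, 0, -0.5, 0, 0, 0], [1, 0, 0, -1, 0, 0, 0], [1, 0, 0, -1, 0, 0, 0]])

```text
clock: 32.5
position: [0.4717, -0.199, 0.024]
ee_rot: [0.685, 0.593, -0.317, 0.281]
ft_force: [0.4, 0.6, -1.9]
grip_width: 0.581
grasp_force: 52.5
```

Call:
step_arm(moves=[[1, 0, 0, -1, 0, 0, 0], [1, 0, 0, -2, 0, 0, 0], [1, 0, 0, -3, 0, 0, 0], [1, 0, 0, -3, 0, 0, 0]])

```text
clock: 32.9
position: [0.4716, -0.199, 0.0209]
ee_rot: [0.685, 0.593, -0.317, 0.281]
ft_force: [-0.6, -0.4, -1.5]
grip_width: 0.578
grasp_force: 52.5
```

```bash
python3 -c "
from s2 import *
print(o['ft_force']);delta(Mp,Tp)"
```

```text
[ 0.47164614 -0.19896381  0.02090418] [ 0.38  0.65 -0.68  1.97  1.17  1.46 -1.1 ]
[-0.56876549 -0.39767413 -1.51107802]
 shift [-2.8  0.5 -5.1] rot [0.003 0.009 0.007]
```

Call:
step_arm(moves=[[1, 0, 0, -0.7, 0.003, 0.009, 0], [1, 0, 0, -1.4, 0.003, 0.009, 0], [1, 0, 0, -1.4, 0.003, 0.009, 0]])

```text
clock: 33.2
position: [0.4719, -0.199, 0.0199]
ee_rot: [0.684, 0.594, -0.319, 0.277]
ft_force: [-0.8, 2.0, 1.2]
grip_width: 0.582
grasp_force: 52.6
```

Call:
step_arm(moves=[[1, 0, 0, -0.5, 0, 0, 0], [1, 0, 0, -1, 0, 0, 0], [1, 0, 0, -1, 0, 0, 0]])

```text
clock: 33.5
position: [0.4719, -0.199, 0.0199]
ee_rot: [0.684, 0.594, -0.319, 0.278]
ft_force: [-4.3, 3.5, 10.3]
grip_width: 0.578
grasp_force: 53.7
```

Call:
step_arm(moves=[[1, 0, 0, -0.5, 0, 0, 0], [1, 0, 0, -1, 0, 0, 0], [1, 0, 0, -1, 0, 0, 0]])

```text
clock: 33.8
position: [0.4719, -0.199, 0.0198]
ee_rot: [0.684, 0.594, -0.32, 0.279]
ft_force: [-5.0, 7.1, 19.0]
grip_width: 0.581
grasp_force: 54.5
```

Call:
step_arm(moves=[[1, 0, 0, 1.5, 0, 0, 0], [0.4, 0, 0, 1.5, 0, 0, 0], [0.3, 0, 0, 1.5, 0, 0, 0], [0.15, 0, 0, 1.5, 0, 0, 0], [0, 1, 8, 8, 0, 0, 0], [0, 3, 23, 21, 0, 0, 0], [0, 6, 46, 40, 0, 0, 0], [0, 10, 76, 66, 0, 0, 0], [0, 14, 100, 100, 0, 0, 0], [0, 15, 113, 136, 0, 0, 0]], grip_force=40)

```text
clock: 34.8
position: [0.487, -0.082, 0.1556]
ee_rot: [0.683, 0.596, -0.318, 0.277]
ft_force: [1.5, -0.6, 0.7]
grip_width: 1.0
grasp_force: 0.0
```

```bash
python3 -c "
from s2 import *
c=manip.camera('scene');s=manip.camera('side')
J=np.array([472,-194,0.])
for n,k in(('scene',c),('side',s)):
  a=dark(k,J+[0,0,66],95 if n=='side' else 60,25);print(n,a,proj(k,[(J+[0,0,72])/1000,(J+[0,0,63])/1000,(J+[0,0,55])/1000]).round(1).tolist(),(onplane(k,a[0],.066)*1000).round())
z=R.from_quat(o['ee_rot']).as_matrix();print('tool y az',np.degrees(np.arctan2(z[1,1],z[0,1])))
delta(down(-7.6),[470,-190,230])
"
```

```text
[ 0.48695047 -0.08200375  0.15555234] [ 0.26  0.51 -0.82  1.82  0.96  1.71 -0.99]
scene (array([207.51121076, 196.99103139]), array([199, 190,  18,  15, 223], dtype=int32), (np.int64(206), np.int64(195))) [[205.8, 193.7], [206.3, 196.6], [206.8, 199.0]] [ 477. -189.   66.]
side (array([304.94977169, 248.13242009]), array([297, 241,  17,  15, 219], dtype=int32), (np.int64(305), np.int64(248))) [[305.1, 246.6], [305.0, 249.5], [304.9, 252.0]] [ 472. -193.   66.]
tool y az -7.780353497233839
 shift [ -18.9 -108.7   71.4] rot [ 0.862 -0.109  0.005]
```

The jar stands at about (473,-192) with its lid at the right height in both views. Regrasp top-down.

Call:
step_arm(moves=[[0, 0, 0, 40, 0.14, -0.018, 0], [0, 0, 0, 74, 0.28, -0.036, 0], [0, -3, -20, 74, 0.42, -0.054, 0], [0, -6, -40, 74, 0.56, -0.072, 0], [0, -10, -60, 74, 0.7, -0.09, 0], [0, -14, -85, 74, 0.82, -0.105, 0.005], [0, -14, -110, 74, 0.862, -0.109, 0.005], [0, -14, -110, 74, 0.862, -0.109, 0.005], [0, -14, -110, 74, 0.862, -0.109, 0.005]])

```text
clock: 35.8
position: [0.4727, -0.1954, 0.2278]
ee_rot: [0.752, 0.659, -0.004, -0.002]
ft_force: [-0.9, 0.6, -0.3]
grip_width: 1.004
grasp_force: 0.0
```

```bash
python3 -c "
from h import *
o=manip.get_obs();print(o['position'],o['joint_pos'].round(2))
delta(down(-7.6),[473,-192,18])
c=wristcam();a=dark(c,[473,-192,68],60,40);print(a,(onplane(c,a[0],.068)*1000).round(1))
"
```

```text
[ 0.4727224  -0.19539383  0.22782963] [ 1.05  0.17 -0.82  1.72  0.13  1.32  0.07]
 shift [   0.3    3.4 -209.8] rot [ 0.002 -0.009 -0.002]
(array([280.88379705, 192.69148936]), array([ 262,  173,   39,   41, 1222], dtype=int32), (np.int64(280), np.int64(195))) [ 474.  -188.9   68. ]
```

Call:
step_arm(moves=[[0, 1, 5, -45, 0.002, -0.009, 0], [0, 1, 5, -90, 0.002, -0.009, 0], [0, 1, 5, -135, 0.002, -0.009, 0], [0, 1, 5, -170, 0.002, -0.009, 0], [0, 1, 5, -195, 0.002, -0.009, 0], [0, 1, 5, -210, 0.002, -0.009, 0], [0.1, 1, 5, -210, 0.002, -0.009, 0], [0.25, 1, 5, -210, 0.002, -0.009, 0], [0.35, 1, 5, -210, 0.002, -0.009, 0], [0.45, 1, 5, -210, 0.002, -0.009, 0]])

```text
clock: 36.85
position: [0.4748, -0.1913, 0.0192]
ee_rot: [0.752, 0.659, 0.0, 0.001]
ft_force: [-0.6, 0.9, 7.0]
grip_width: 0.578
grasp_force: 42.3
```

Call:
step_arm(moves=[[0.6, 0, 0, 0, 0, 0, 0], [0.8, 0, 0, 0, 0, 0, 0], [1, 0, 0, 0, 0, 0, 0], [1, 0, 0, 0, 0, 0, 0]], grip_force=50)

```text
clock: 37.25
position: [0.4748, -0.1913, 0.0192]
ee_rot: [0.752, 0.659, 0.0, 0.001]
ft_force: [-0.8, 1.5, 8.5]
grip_width: 0.574
grasp_force: 50.3
```

Call:
step_arm(moves=[[1, 0, 0, 10, 0, 0, 0], [1, 0, 0, 40, 0, 0, 0], [1, 0, 0, 80, 0, 0, 0], [1, 0, 0, 120, 0, 0, 0], [1, 0, 0, 130, 0, 0, 0]])

```text
clock: 37.75
position: [0.4758, -0.1914, 0.1526]
ee_rot: [0.752, 0.66, 0.001, 0.003]
ft_force: [0.8, 0.3, -2.7]
grip_width: 0.573
grasp_force: 53.0
```

```bash
python3 -c "
from h import *
import pickle
delta(down(-1.2),[661,-117,25])
c=pickle.load(open('scene.pkl','rb'));im=c['image'].astype(int)
ys=np.arange(-.26,.02,.003);uv=proj(c,[((.685+.021*(y-.012)),y,.03) for y in ys]).round().astype(int)
print([(int(y*1000),int(im[b,a].min())) for y,(a,b) in zip(ys,uv)])
"
```

```text
shift [ 185.2   74.4 -127.6] rot [0.003 0.006 0.11 ]
[(-260, 42), (-257, 25), (-254, 26), (-251, 27), (-248, 25), (-245, 23), (-242, 23), (-239, 52), (-236, 57), (-232, 53), (-229, 45), (-226, 58), (-223, 64), (-220, 64), (-217, 66), (-214, 70), (-211, 72), (-208, 76), (-205, 79), (-202, 87), (-199, 89), (-196, 92), (-193, 96), (-190, 101), (-187, 101), (-184, 104), (-181, 104), (-178, 104), (-175, 100), (-172, 94), (-169, 93), (-166, 93), (-163, 93), (-160, 92), (-157, 96), (-154, 93), (-151, 92), (-148, 93), (-145, 93), (-142, 93), (-139, 93), (-136, 94), (-133, 94), (-130, 93), (-127, 94), (-124, 93), (-121, 93), (-118, 93), (-115, 93), (-112, 93), (-109, 92), (-106, 94), (-103, 92), (-100, 92), (-97, 93), (-94, 68), (-91, 56), (-88, 56), (-85, 56), (-82, 56), (-79, 57), (-76, 57), (-73, 56), (-70, 57), (-67, 57), (-64, 56), (-61, 55), (-58, 56), (-55, 55), (-52, 55), (-49, 53), (-46, 82), (-43, 93), (-40, 93), (-37, 95), (-34, 95), (-31, 94), (-28, 94), (-25, 96), (-22, 96), (-19, 96), (-16, 95), (-13, 96), (-10, 95), (-7, 96), (-4, 96), (-1, 100), (1, 80), (4, 64), (7, 83), (10, 96), (13, 92), (16, 68), (19, 46)]
```

Call:
step_arm(moves=[[1, 30, 12, 0, 0, 0, 0.02], [1, 60, 24, 0, 0, 0, 0.04], [1, 100, 40, 0, 0, 0, 0.06], [1, 140, 56, 0, 0, 0, 0.08], [1, 170, 68, 0, 0.003, 0.006, 0.11], [1, 185, 74, -20, 0.003, 0.006, 0.11], [1, 185, 74, -50, 0.003, 0.006, 0.11], [1, 185, 74, -80, 0.003, 0.006, 0.11], [1, 185, 74, -80, 0.003, 0.006, 0.11], [1, 185, 74, -80, 0.003, 0.006, 0.11]])

```text
clock: 38.75
position: [0.6585, -0.117, 0.0681]
ee_rot: [0.714, 0.7, -0.001, -0.003]
ft_force: [0.6, 0.1, -1.1]
grip_width: 0.578
grasp_force: 52.8
```

```bash
python3 -c "
from h import *
delta(down(-1.2),[661,-117,25.2]);print(manip.get_obs()['ft_force'])
c=manip.camera('scene');im=c['image'].astype(int)
ys=np.arange(-.2,.0,.003);uv=proj(c,[((.685+.021*(y-.012)),y,.09) for y in ys]).round().astype(int)
print([(int(y*1000),int(im[b,a].min())) for y,(a,b) in zip(ys,uv)])
"
```

```text
shift [  2.5   0.  -42.9] rot [-0.003 -0.007 -0.   ]
[ 0.55402479  0.10833977 -1.12525978]
[(-200, 101), (-197, 100), (-194, 96), (-191, 91), (-188, 89), (-185, 86), (-182, 76), (-179, 61), (-176, 59), (-173, 67), (-169, 52), (-166, 41), (-163, 41), (-160, 41), (-157, 47), (-154, 55), (-151, 37), (-148, 14), (-145, 15), (-142, 19), (-139, 22), (-136, 21), (-133, 19), (-130, 21), (-127, 18), (-124, 28), (-121, 31), (-118, 29), (-115, 45), (-112, 67), (-109, 88), (-106, 95), (-103, 96), (-100, 96), (-97, 97), (-94, 112), (-91, 137), (-88, 149), (-85, 149), (-82, 149), (-79, 149), (-76, 130), (-73, 88), (-70, 91), (-67, 91), (-64, 52), (-61, 78), (-58, 89), (-55, 91), (-52, 95), (-49, 48), (-46, 69), (-43, 83), (-40, 71), (-37, 33), (-34, 36), (-31, 35), (-28, 34), (-25, 36), (-22, 35), (-19, 33), (-16, 34), (-13, 32), (-10, 31), (-7, 27), (-4, 18), (-1, 14)]
```

Call:
step_arm(moves=[[1, 2, 0, -12, -0.003, -0.007, 0], [1, 2, 0, -24, -0.003, -0.007, 0], [1, 2, 0, -32, -0.003, -0.007, 0], [1, 2, 0, -37, -0.003, -0.007, 0], [1, 2, 0, -39, -0.003, -0.007, 0], [1, 2, 0, -40, -0.003, -0.007, 0], [1, 2, 0, -40, -0.003, -0.007, 0]])

```text
clock: 39.5
position: [0.6609, -0.117, 0.0278]
ee_rot: [0.714, 0.7, 0.0, 0.001]
ft_force: [0.1, 0.3, -1.7]
grip_width: 0.577
grasp_force: 53.0
```

Call:
step_arm(moves=[[1, 0, 0, -0.5, 0, 0, 0], [1, 0, 0, -1, 0, 0, 0], [1, 0, 0, -1, 0, 0, 0]])

```text
clock: 39.8
position: [0.6608, -0.117, 0.0267]
ee_rot: [0.714, 0.7, 0.0, 0.001]
ft_force: [-0.4, 0.7, -1.8]
grip_width: 0.576
grasp_force: 53.0
```

Call:
step_arm(moves=[[1, 0, 0, -0.5, 0, 0, 0], [1, 0, 0, -1, 0, 0, 0], [1, 0, 0, -1, 0, 0, 0]])

```text
clock: 40.1
position: [0.6607, -0.117, 0.0256]
ee_rot: [0.714, 0.7, 0.0, 0.001]
ft_force: [-0.9, -0.2, -1.6]
grip_width: 0.576
grasp_force: 53.0
```

Call:
step_arm(moves=[[1, 0, 0, -0.5, 0, 0, 0], [1, 0, 0, -1, 0, 0, 0], [1, 0, 0, -1, 0, 0, 0]])

```text
clock: 40.4
position: [0.6608, -0.1169, 0.0254]
ee_rot: [0.714, 0.7, 0.0, 0.001]
ft_force: [-4.2, 0.3, 5.3]
grip_width: 0.576
grasp_force: 53.9
```

Contact. Release to about 68 mm, lift, and verify numerically.

Call:
step_arm(moves=[[0.42, 0, 0, 0.5, 0, 0, 0], [0.35, 0, 0, 0.5, 0, 0, 0], [0.2, 0, 0, 0.5, 0, 0, 0], [0.2, 0, 0, 0.5, 0, 0, 0], [0.2, 0, 0, 10, 0, 0, 0], [0.2, 0, 0, 40, 0, 0, 0], [0.2, 0, 0, 80, 0, 0, 0], [0.2, 0, 0, 120, 0, 0, 0], [0.2, 0, 0, 170, 0, 0, 0], [0.2, -40, 0, 220, 0, 0, 0]])

```text
clock: 41.4
position: [0.6311, -0.1162, 0.237]
ee_rot: [0.714, 0.7, 0.002, 0.001]
ft_force: [0.3, -0.0, 0.9]
grip_width: 0.805
grasp_force: 0.0
```

Call:
step_arm(moves=[[0.2, -50, 0, 20, 0, 0, 0], [0.2, -100, 0, 40, 0, 0, 0], [0.2, -150, 0, 60, 0, 0, 0], [0.2, -150, 0, 60, 0, 0, 0], [0.2, -150, 0, 60, 0, 0, 0], [0.2, -150, 0, 60, 0, 0, 0]])

```text
clock: 42.0
position: [0.4798, -0.1171, 0.2941]
ee_rot: [0.714, 0.7, 0.0, 0.001]
ft_force: [-0.0, 1.0, -0.1]
grip_width: 0.801
grasp_force: 0.0
```

```bash
python3 -c "
from h import *
c=manip.camera('scene');s=manip.camera('side')
for n,g,r in(('tall',[667,141,110],12),('squat',[661,-117,69],22),('tallstd',[658,54,110],12),('squatstd',[659,-23,69],20)):
  for k,t,nm in((c,60,'scene'),(s,100,'side')):
    try:
      a=dark(k,g,t,r);print(n,nm,a[0].round(1),a[1].tolist(),'pred',a[2],(onplane(k,a[0],g[2]/1000)*1000).round())
    except Exception as e:print(n,nm,'none',proj(k,np.array(g)/1000))
import pickle
for nm,k in(('scene',c),('side',s)):
  d=np.abs(k['image'].astype(int)-pickle.load(open(nm+'.pkl','rb'))['image']).max(2)>60
  n,l,st,ce=cv2.connectedComponentsWithStats(d.astype(np.uint8));print(nm,[(x[:4].tolist(),int(x[4])) for x in st[1:] if x[4]>25])
"
```

```text
tall scene [336.7 254.9] [331, 248, 12, 15, 154] pred (np.int64(337), np.int64(254)) [668. 140. 110.]
tall side [326.  162.2] [323, 158, 7, 9, 56] pred (np.int64(325), np.int64(161)) [667. 139. 110.]
squat scene [213.5 253. ] [203, 244, 21, 19, 326] pred (np.int64(213), np.int64(253)) [ 661. -116.   69.]
squat side [360.  216.9] [353, 211, 16, 13, 174] pred (np.int64(360), np.int64(217)) [ 661. -115.   69.]
tallstd scene [292.1 246.3] [287, 239, 11, 15, 141] pred (np.int64(293), np.int64(246)) [657.  51. 110.]
tallstd side [334.5 175.5] [331, 171, 8, 10, 64] pred (np.int64(334), np.int64(175)) [657.  51. 110.]
squatstd scene [255.6 256.5] [246, 247, 20, 20, 332] pred (np.int64(256), np.int64(257)) [658. -26.  69.]
squatstd side [344.7 200.4] [338, 195, 15, 12, 149] pred (np.int64(344), np.int64(199)) [658. -26.  69.]
scene [([286, 0, 13, 37], 163), ([340, 0, 7, 17], 48), ([186, 9, 17, 16], 150), ([548, 9, 12, 11], 97), ([191, 13, 44, 50], 1377), ([512, 20, 48, 55], 1386), ([332, 27, 8, 15], 31), ([308, 34, 20, 5], 53), ([295, 45, 12, 35], 178), ([201, 89, 32, 32], 572), ([162, 130, 6
[... 380 characters left out ...]
, ([106, 0, 42, 96], 2009), ([210, 0, 124, 67], 2349), ([318, 38, 6, 25], 61), ([284, 73, 36, 35], 575), ([295, 74, 20, 6], 89), ([323, 101, 10, 28], 176), ([271, 105, 30, 41], 357), ([302, 104, 18, 14], 46), ([313, 131, 5, 16], 44), ([110, 149, 11, 45], 111), ([123, 159, 10, 52], 152), ([318, 158, 15, 35], 255), ([46, 162, 7, 20], 84), ([55, 171, 6, 11], 30), ([132, 172, 50, 248], 7391), ([252, 179, 18, 30], 352), ([45, 188, 6, 16], 35), ([52, 206, 14, 20], 85), ([347, 211, 25, 41], 559), ([285, 246, 28, 44], 766), ([68, 287, 8, 6], 28), ([64, 298, 13, 39], 197), ([309, 309, 106, 111], 4754), ([66, 342, 35, 78], 1980), ([335, 347, 8, 23], 87), ([408, 371, 9, 7], 48), ([404, 386, 9, 7], 44)]
```

Both stand where planned (cap and lid match in both views), and the neighbours and bystanders show no change. Hand in.

```bash
python3 -c "
from workcell import manip
print(manip.hand_in())"
```

```text
the job is handed in; nothing more can be done
None
```

The job is handed in at 42 s of the 67 s limit. The tall bottle stands upright in the left gap and the squat jar in the right gap, both confirmed in two camera views, with the other items showing no sign of movement.

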